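Load, pin and close a tube shaker

ROBOT

A 7-joint arm with a two-finger parallel gripper is mounted at the origin on a cart in front of the work surface, level with it; the furniture and walls round the work are solid. World frame = base frame: x ahead of the robot, y to its left, z up, the work surface at z = 0. Lengths are in m, angles in rad, forces in N, time in s.
With the tool pointing down it reaches from about 0.425 to 0.95 m from the base axis. Payload 16.7 kg.
Tool frame: the origin (TCP) lies on the centre line of the jaws, within the pads' length; the fingertips stand 25 mm ahead of it and the grasp point (between the pads) lies 6 mm ahead of it; x points along the fingers, y is the direction in which the jaws open and shut, and the axes are right-handed (so a half turn about x gives the same grasp; the last joint's range is limited). The gripper opens to 94 mm and grips with 3 to 60 N. Pads are 16 mm wide; open, the fingers measure 119 mm over their backs; the gripper's body (75 mm by 177 mm) begins 78 mm behind the grasp point.
Start: joints at [-1.308, 0.426, 0.074, 1.606, -0.034, 1.111, -0.067], TCP at [0.271, 0.618, 0.23] pointing down, gripper open.
Joint ranges: [-2.85, 2.85], [-0.5, 2.14], [-1.23, 1.37], [0.21, 2.46], [-1.02, 4.16], [0.16, 2.05], [-2.73, 2.73]. Speed limits (rad/s): [1.89, 1.89, 2.39, 2.39, 3.01, 3.01, 3.01].

INTERFACE

Orientations are given as a unit quaternion [x, y, z, w].
In Python, from bench import r gives the robot as it stands.
- The arm moves only by the tool play_rows, never from a script. Its arguments are lists of equal length, an entry for each row: "grip": the opening, from 0 (shut) to 1 (fully open); "delta_pos": the shift along the tool's x, y, z in m, a list of three; "yaw": the turn about the tool's x in rad. A call has 1 to 12 rows; each row shifts and turns the commanded pose from where the row before left it, along the tool's axes as they then stand; what a row does not reach is not made up. A row lasts 1/12 s, in which the tool goes at most 41.7 mm and 7.16 degrees, less where a joint would pass 70% of its speed; a pose out of reach is approached as far as the arm can. A call is refused whole if a number of a shift passes 0.0417 or a number of a turn 0.125, either way. A call with a gripper value outside its range is refused whole. The fingers move at their own pace and stop on an object; the grip force is fixed at half the most. Time passes only in rows, so rows that do not move let the fingers close. It gives the time, the measured TCP pose, the force and the opening at its end, in the units of the state.
- r.get_obs(): the state, without advancing time (a new reading comes with each control period).
- r.get_image(name): name is "scene" or "top" or "wrist"; returns a dict with "image" (480x640x3 uint8, red, green, blue), "camera_matrix" (3x3 intrinsics, pixels), "origin" and "attitude" of the camera in the world. Camera axes: x right, y down, z forward; pixel columns grow to the right and rows downward; lengths in m; the calibration is good to about 2 mm. A picture is of the moment at which its call begins. There is no depth.
- r.close_job(): hands the job in, once; it reports no verdict.
The state is a dict: "time": time; "joint_pos": joint angles; "qd": joint speeds; "joint_efforts": joint torques, N m; "position": TCP position; "orientation": TCP orientation; "wrist_force": force on the tool from outside, world axes, zero at the start; "ft_torque": the same for the moment, N m; "gripper_width": opening from 0.0 (shut) to 1.0 (fully open).
Only numpy, scipy, OpenCV 4.12 (cv2) and the standard library are available. Lean on these libraries where they do the work, as an engineer would, in place of code of your own. Each camera call takes 0.05 s, during which the arm holds its last target. There are 200 camera calls.

TASK

Get the bench shaker ready to run: slide its clear guard fully open to the left, lay every centrifuge tube lying on the bench flat in a cradle of its own, then seat the hold-down plate over the post and dowel, and push the R-clip fully home from the front, its straight leg through the hole in the post and its bent leg sprung round the shaft. Then slide the guard fully shut; leave the timer where it is.

Things in the scene. Friction and masses are not known exactly. Their poses are not given: they have to be found in the camera images.
- shaker: Fixed low white bench shaker, 176 mm deep (x), 484 long (y), 28 high. Origin on the worktop under the middle of the dark cradle deck (right-hand half); x to the rear, y left along the guard track, z up. Deck top 35 mm up, x -72 to 72, y -115 to 111 mm; housing goes on to y = 355 under the opened guard. A rubber clip rest, 14 (x) by 30 (y), 94 mm high, stands at x = -37, y = -95.
- guard (a joint): Position of the guard along its track, m: 0 = shut over the whole deck, 0.240 = fully open (slid left, +y of the shaker, clear of the deck). Sliding friction about 1.5 N; stays where it is left.
- guard_handle (a point): Middle of the guard's black bar handle, 80 mm along x, 14 along y, 14 high, 162 mm above the worktop; moves with the guard. The guard is a clear hood with blue edges, 162 mm deep (x), 240 long (y), from 34 to 130 mm above the worktop, the handle on the middle of its top; open below and at its right end; inside 126 mm above the worktop, 154 mm deep.
- pin_hole (a point): Centre of the pin post's cross-hole, 98 mm above the worktop, axes as the shaker's (at x = 28, y = -95 mm of it). The hole, 11 mm wide and 10 high, runs along x through the round steel shaft, 24 mm across, with a slight countersink. The post: collar 38 mm across up to 73 mm above the worktop, the shaft above it up to 114 mm, its last 5 mm tapered.
- plate_seat (a point): Where the plate's origin lies when it is seated on the post's collar and the dowel's shoulder, 73 mm above the worktop; axes as the shaker's, the plate's then parallel to them. The locating dowel stands 88 mm to +y of this point: shoulder 24 mm across up to 73 mm above the worktop, above it 12 mm across up to 91 mm, tapered.
- cradle_1 (a point): Middle of the floor of the right-hand cradle, 40 mm above the worktop, axes as the shaker's; cradles are 52 mm apart. A tube lies in it along x, either way round. Rounded blue horns (x = -36 to -18 and 18 to 36 mm, 31 mm apart inside, 15 mm above the floor) and end stops (125 mm apart inside, 16 mm high) hold it; the middle 36 mm is free, for fingers.
- cradle_2 (a point): Middle of the floor of the middle cradle, 40 mm above the worktop, axes as the shaker's; cradles are 52 mm apart. A tube lies in it along x, either way round. Rounded blue horns (x = -36 to -18 and 18 to 36 mm, 31 mm apart inside, 15 mm above the floor) and end stops (125 mm apart inside, 16 mm high) hold it; the middle 36 mm is free, for fingers.
- cradle_3 (a point): Middle of the floor of the left-hand cradle, 40 mm above the worktop, axes as the shaker's; cradles are 52 mm apart. A tube lies in it along x, either way round. Rounded blue horns (x = -36 to -18 and 18 to 36 mm, 31 mm apart inside, 15 mm above the floor) and end stops (125 mm apart inside, 16 mm high) hold it; the middle 36 mm is free, for fingers.
- plate: Hold-down plate, loose, 220 g: aluminium, 74 mm (x) by 222 (y), 8 thick, origin at the centre of its underside, z up. A round hole 32 mm across at x = 15, y = -89 mm goes over the pin post, a slot 19 (x) by 25 mm (y) at x = 0, y = 88 over the dowel. Centre of mass under the handle. Seated, it lies 2 mm clear above the tubes.
- plate_handle (a point): Middle of the plate's red bar handle: 14 mm along x, 70 mm along y, 14 mm high, centre 33 mm above the plate's underside, on two round legs.
- clip: R-clip, loose, 60 g, lying flat, 110 mm long. Origin on its underside at mid length; x = where its straight leg points, z up. Yellow grip block 30 (x) by 18 (y) by 24 mm high, x = -53 to -23 mm; straight leg: 6 mm wire along x at y = 0, axis 3 mm above the underside. The sprung bent leg runs beside it on the +y side, up to y = 22 mm. Push it in along the shaker's +x, level, block upward.
- clip_grip (a point): Centre of the clip's yellow grip block, 60 mm behind clip_seat and 12 mm above the clip's underside; axes as the clip's.
- clip_seat (a point): Point on the straight leg's axis beside the bent leg's bulge (x = 22 mm, 3 mm above the underside); coincides with pin_hole when the clip is fully home.
- clip_tip (a point): Rounded tip of the clip's straight leg, 35 mm ahead of clip_seat (axes as the clip's).
- clip_leg (a joint): How far the bent leg is sprung outward, rad: 0 = at rest, about 0.1 while its throat passes over the shaft. It meets the shaft when the straight leg's tip is about 8 mm past the shaft's axis, rides over it with 5 to 10 N of push, and snaps back when the shaft lies in its bulge.
- tube_1: 50 ml centrifuge tube with blue screw cap, lying on its side, 30 g, 115 mm along its own y, 35 mm at the cap; its flat-sided gripping width is 24 mm along its x, 31 mm high; origin on its underside near mid length (the solid body runs from y = -52 to 58 mm), z up. May be absent.
- tube_2: 50 ml centrifuge tube with blue screw cap, lying on its side, 30 g, 115 mm along its own y, 35 mm at the cap; its flat-sided gripping width is 24 mm along its x, 31 mm high; origin on its underside near mid length (the solid body runs from y = -52 to 58 mm), z up. May be absent.
- tube_3: 50 ml centrifuge tube with blue screw cap, lying on its side, 30 g, 115 mm along its own y, 35 mm at the cap; its flat-sided gripping width is 24 mm along its x, 31 mm high; origin on its underside near mid length (the solid body runs from y = -52 to 58 mm), z up. May be absent.
- bench_timer: Small digital timer, 58 x 62 x 16 mm, a bystander at the front right; origin at the centre of its underside.

How it is judged:
By the outcome, as a careful person would: the job done as asked, in the order asked, and still so for the second after the job is handed in, with the robot touching nothing.
Of tube_1, tube_2, tube_3 only 2 to 3 are there at a start; the rules pass over those that are not, and their reading is None.
At some moment in a run one of plate may be knocked a few centimetres aside while the robot is not near it.
Once in a run the grip may slacken for a moment while it holds something.
It also fails if it takes over 200 s, if anything falls off the work surface, if the arm or the gripper's body presses on something with over 40 N, if the wrist force passes 120 N, or if a joint passes its speed limit or range.

## Working session

There is one attempt and no reset: what is moved stays moved. The work goes in short steps, Python scripts to look and compute and a tool call to move; the robot and the scene stay as the last step left them, time stands still between calls to the robot, and variables do not carry over. Pictures are saved under pics/ and viewed, about 12 in all and at most 16, crops included, and the job is handed in when it is done.

Besides the shell and the picture viewer there is one more tool, called after "Request:" by a JSON object that holds its "method" and its "body". play_rows: Moves the arm, as the interface text tells. Its arguments: {"type":"object","properties":{"grip":{"type":"array","items":{"type":"number"}},"delta_pos":{"type":"array","items":{"type":"array","items":{"type":"number"}}},"yaw":{"type":"array","items":{"type":"number"}}},"required":["grip","delta_pos","yaw"]}

```bash
mkdir -p pics; ls; cat > h.py <<'E'
import numpy as np, cv2
from bench import r
from scipy.spatial.transform import Rotation as R
def cam(n):
    d=r.get_image(n); a=np.array(d["attitude"]); d["R"]=R.from_quat(a).as_matrix() if a.size==4 else a.reshape(3,3)
    d["K"]=np.array(d["camera_matrix"]).reshape(3,3); d["o"]=np.array(d["origin"]); return d
def save(d,name,crop=None,s=1):
    im=d["image"][:,:,::-1]
    if crop: im=im[crop[1]:crop[3],crop[0]:crop[2]]
    cv2.imwrite("pics/"+name,cv2.resize(im,None,fx=s,fy=s))
def ray(d,u,v,z):
    k=d["R"]@np.linalg.solve(d["K"],[u,v,1.]); return d["o"]+k*(z-d["o"][2])/k[2]
def proj(d,p):
    c=d["K"]@(d["R"].T@(np.array(p)-d["o"])); return c[:2]/c[2]
def st():
    o=r.get_obs(); print(round(o["time"],2),np.round(o["position"],4),np.round(R.from_quat(o["orientation"]).as_matrix().round(3),3).tolist(),"F",np.round(o["wrist_force"],1),"g",round(o["gripper_width"],3)); return o
E
python3 - <<'E'
from h import *
o=st()
for n in ("scene","top","wrist"):
    d=cam(n); save(d,n+"0.png"); print(n,d["o"].round(3),d["R"].round(3).tolist(),d["K"].round(1).tolist())
E
```

```text
pics
0.0 [0.2707 0.6179 0.2298] [[-0.0, 0.401, 0.916], [-0.001, 0.916, -0.401], [-1.0, -0.001, 0.0]] F [-0.1  0.1 -0.5] g 0.998
scene [ 0.003 -0.693  0.767] [[0.838, -0.315, 0.446], [-0.546, -0.479, 0.687], [-0.003, -0.819, -0.573]] [[442.6, 0.0, 319.1], [0.0, 442.6, 236.4], [0.0, 0.0, 1.0]]
top [0.309 0.099 1.535] [[-0.021, -0.987, 0.161], [-1.0, 0.02, -0.01], [0.006, -0.161, -0.987]] [[593.4, 0.0, 320.2], [0.0, 593.4, 239.6], [0.0, 0.0, 1.0]]
wrist [0.204 0.646 0.385] [[0.4, 0.887, 0.231], [0.916, -0.387, -0.102], [-0.001, 0.252, -0.968]] [[354.5, 0.0, 312.5], [0.0, 354.5, 238.6], [0.0, 0.0, 1.0]]
```

View pics/top0.png

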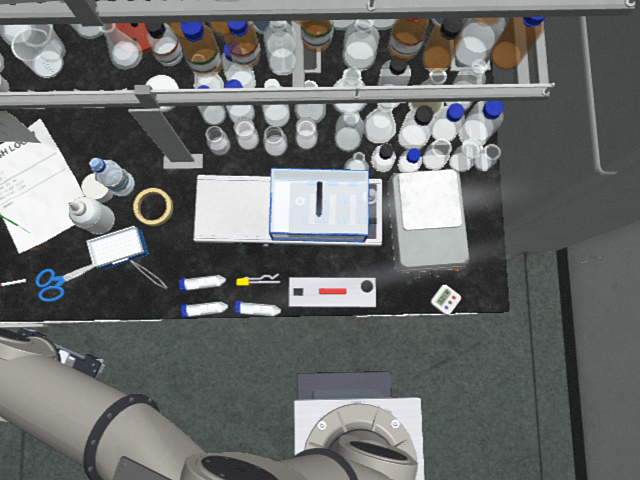

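View pics/scene0.png

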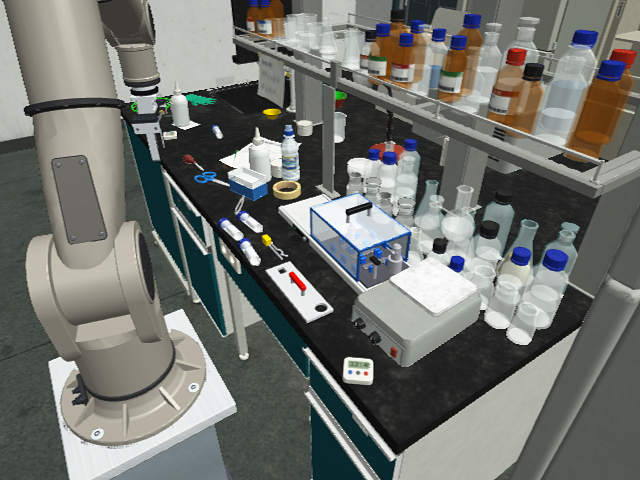

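```bash
python3 - <<'E'
from h import *
d=cam("top"); save(d,"top1.png",(170,160,490,325),2.5)
hsv=cv2.cvtColor(d["image"],cv2.COLOR_RGB2HSV)
def m(name,lo,hi,z,roi,k=1):
    x0,y0,x1,y1=roi; mk=cv2.inRange(hsv,np.array(lo),np.array(hi))[y0:y1,x0:x1]
    n,l,s,c=cv2.connectedComponentsWithStats(mk)
    for i in np.argsort(-s[1:,4])[:k]+1:
        u,v=c[i]+[x0,y0]; pts=np.argwhere(l==i)[:,::-1].astype(float)+[x0,y0]
        P=np.array([ray(d,*p,z)[:2] for p in pts]); w,V=np.linalg.eigh(np.cov(P.T)); 
        print(name,s[i,4],(round(u,1),round(v,1)),ray(d,u,v,z).round(3),"ang",np.degrees(np.arctan2(V[1,1],V[0,1])).round(1),"box",(s[i,:4]+[x0,y0,0,0]).tolist())
m("ghandle",(0,0,0),(180,255,60),.162,(310,175,330,225))
m("plateh",(0,150,100),(8,255,255),.033,(285,270,380,310))
m("yellow",(20,150,120),(35,255,255),.02,(225,265,290,295))
m("caps",(105,150,80),(130,255,255),.017,(170,265,285,322),3)
m("white",(0,0,150),(180,50,255),.031,(170,265,232,322),2)
m("white3",(0,0,150),(180,50,255),.031,(235,295,285,322),1)
m("plate",(0,0,120),(180,50,255),.008,(285,270,380,312))
m("housing",(0,0,150),(180,40,255),.028,(190,170,271,250))
m("guardblue",(100,60,80),(130,255,255),.13,(265,165,375,245),2)
E
```

```text
ghandle 68 (np.float64(318.8), np.float64(191.5)) [0.649 0.087 0.162] ang 174.5 box [317, 182, 5, 21]
plateh 113 (np.float64(333.0), np.float64(290.8)) [0.422 0.055 0.033] ang 88.1 box [320, 289, 26, 5]
yellow 94 (np.float64(242.0), np.float64(281.6)) [0.451 0.286 0.02 ] ang 86.1 box [236, 278, 13, 8]
caps 70 (np.float64(183.4), np.float64(310.8)) [0.38  0.436 0.017] ang -173.2 box [181, 304, 7, 14]
caps 65 (np.float64(181.4), np.float64(284.6)) [0.447 0.442 0.017] ang -173.9 box [179, 278, 7, 14]
caps 42 (np.float64(236.8), np.float64(305.4)) [0.391 0.3   0.017] ang 171.9 box [235, 301, 5, 10]
white 421 (np.float64(205.6), np.float64(308.2)) [0.385 0.377 0.031] ang 94.9 box [186, 302, 42, 14]
white 410 (np.float64(203.7), np.float64(281.9)) [0.452 0.382 0.031] ang 96.4 box [185, 275, 41, 15]
white3 410 (np.float64(258.8), np.float64(308.9)) [0.381 0.243 0.031] ang 84.3 box [240, 302, 41, 14]
plate 2236 (np.float64(331.0), np.float64(292.1)) [0.421 0.06  0.008] ang 87.5 box [289, 277, 87, 30]
housing 4881 (np.float64(232.2), np.float64(208.5)) [0.641 0.311 0.028] ang 84.5 box [194, 175, 77, 68]
guardblue 904 (np.float64(317.1), np.float64(217.4)) [0.592 0.092 0.13 ] ang 75.9 box [269, 167, 101, 75]
guardblue 2 (np.float64(316.0), np.float64(182.5)) [0.679 0.093 0.13 ] ang 178.9 box [316, 182, 1, 2]
```

View pics/top1.png

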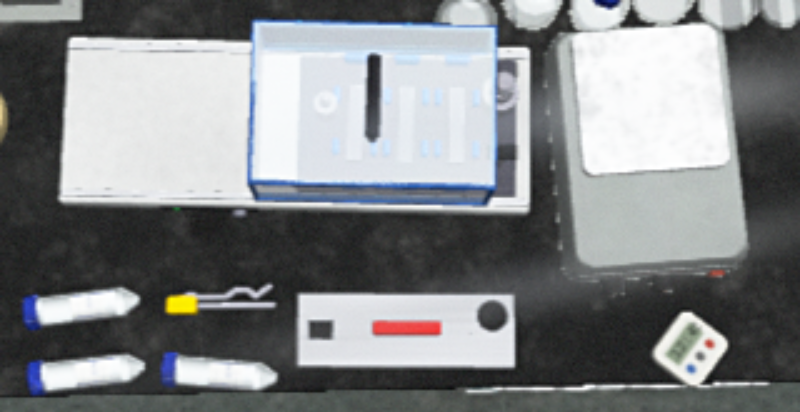

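```bash
cat >> h.py <<'E'
def go(x=None,y=None,z=None,jaw=None,o=None):
    """print yaw needed (jaw angle deg in world, mod 180 choice by caller) and the shift in tool axes after that yaw"""
    o=o or r.get_obs(); M=R.from_quat(o["orientation"]).as_matrix(); p=np.array(o["position"])
    a=np.degrees(np.arctan2(M[1,1],M[0,1])); j=a if jaw is None else jaw
    t=np.array([p[i] if q is None else q for i,q in enumerate((x,y,z))]); dv=t-p; c,s=np.cos(np.radians(j)),np.sin(np.radians(j))
    print("jaw now",a.round(2),"yaw",np.radians(a-j).round(4),"shift x,y,z",(-dv[2]).round(4),(dv[0]*c+dv[1]*s).round(4),(dv[0]*s-dv[1]*c).round(4))
E
python3 - <<'E'
from h import *
d=cam("top")
C=[(68,38),(60,203),(528,212),(530,48)]
Q=[ray(d,170+u/2.5,160+v/2.5,.028) for u,v in C]
for q in Q: print(q.round(3))
for u,v in [(254,20),(251,184),(494,187),(497,24)]: print("guard",ray(d,170+u/2.5,160+v/2.5,.13).round(3))
for v in (54,142): print("handle",ray(d,170+373/2.5,160+v/2.5,.169).round(3))
for p in [(549,90),(140,100)]: print([ray(d,*p,z).round(2).tolist() for z in (.3,.5,.7)])
s=cam("scene")
for p in [(605,190),(335,78)]: print([ray(s,*p,z).round(2).tolist() for z in (.3,.5,.7)])
go(.631,.087,.30,90)
E
```

```text
[0.732 0.403 0.028]
[0.557 0.409 0.028]
[ 0.538 -0.072  0.028]
[ 0.712 -0.081  0.028]
guard [0.718 0.201 0.13 ]
guard [0.555 0.205 0.13 ]
guard [ 0.548 -0.029  0.13 ]
guard [ 0.709 -0.037  0.13 ]
handle [0.671 0.085 0.169]
handle [0.586 0.087 0.169]
[[0.83, -0.42, 0.3], [0.75, -0.34, 0.5], [0.66, -0.25, 0.7]]
[[0.83, 0.47, 0.3], [0.74, 0.41, 0.5], [0.66, 0.35, 0.7]]
[[0.98, -0.32, 0.3], [0.56, -0.48, 0.5], [0.14, -0.64, 0.7]]
[[0.99, 0.71, 0.3], [0.57, 0.11, 0.5], [0.14, -0.49, 0.7]]
jaw now 66.34 yaw -0.4129 shift x,y,z -0.0697 -0.5312 0.3603
```

Request:
{"method": "play_rows", "body": {"grip": [1,1,1,1,1,1,1,1,1,1,1,1], "delta_pos": [[-0.0235,0,0],[-0.0235,0,0],[-0.0235,0,0],[0,-0.034,0.0254],[0,-0.034,0.0254],[0,-0.034,0.0254],[0,-0.034,0.0254],[0,-0.034,0.0254],[0,-0.034,0.0254],[0,-0.034,0.0254],[0,-0.034,0.0254],[0,-0.034,0.0254]], "yaw": [-0.124,-0.124,-0.124,0,0,0,0,0,0,0,0,0]}}

```text
time: 1.3
position: [0.4835, 0.307, 0.3012]
orientation: [0.015, 0.707, -0.014, 0.707]
wrist_force: [0.6, 1.0, 0.9]
gripper_width: 0.999
```

Request:
{"method": "play_rows", "body": {"grip": [1,1,1,1,1,1,1,1,1], "delta_pos": [[0,-0.035,0.0254],[0,-0.035,0.0254],[0,-0.035,0.0254],[0,-0.035,0.0254],[0,-0.035,0.0254],[0,-0.035,0.0254],[0,0,0],[0,0,0],[0,0,0]], "yaw": [0,0,0,0,0,0,0,0,0]}}

```text
time: 2.05
position: [0.6211, 0.1009, 0.3007]
orientation: [0.015, 0.707, -0.015, 0.707]
wrist_force: [-0.4, -0.2, -0.0]
gripper_width: 0.997
```

```bash
python3 - <<'E'
from h import *
st(); go(.631,.087,.168,87.7)
d=cam("wrist"); save(d,"w1.png")
print(d["o"].round(3))
hsv=cv2.cvtColor(d["image"],cv2.COLOR_RGB2HSV)
E
```

```text
2.05 [0.6211 0.1009 0.3007] [[-0.001, 0.041, 0.999], [0.0, 0.999, -0.041], [-1.0, 0.0, -0.001]] F [-0.4 -0.2 -0. ] g 0.997
jaw now 87.64 yaw -0.001 shift x,y,z 0.1327 -0.0135 0.0105
[0.548 0.103 0.456]
```

View pics/w1.png

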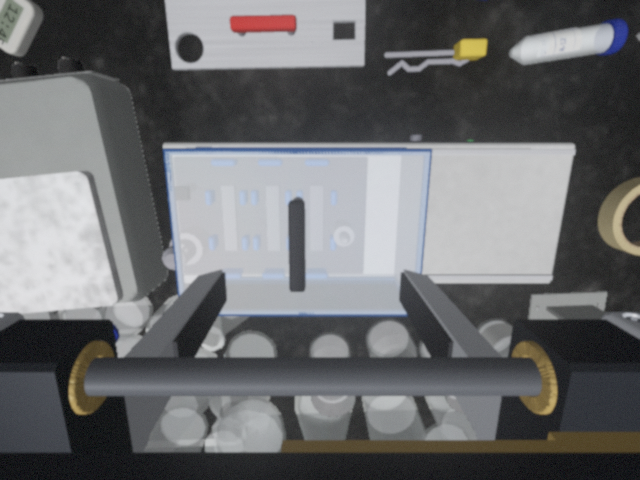

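```bash
python3 - <<'E'
from h import *
d=cam("wrist")
a=ray(d,297,199,.169);b=ray(d,297,290,.169);print(a,b,(a+b)/2)
for p in [(574,152),(552,277),(164,152)]: print(ray(d,*p,.028).round(4))
for p in [(166,150),(432,150),(409,315),(181,315)]: print("g",ray(d,*p,.130).round(4))
h=(a+b)/2; go(h[0],h[1],.168,87.7)
E
```

```text
[0.58880983 0.08937832 0.169     ] [0.66811288 0.08542129 0.169     ] [0.62846136 0.08739981 0.169     ]
[0.5662 0.4097 0.028 ]
[0.722  0.4044 0.028 ]
[ 0.5476 -0.0707  0.028 ]
g [ 0.546  -0.0271  0.13  ]
g [0.5552 0.2099 0.13  ]
g [0.7158 0.1942 0.13  ]
g [ 0.7069 -0.035   0.13  ]
jaw now 87.76 yaw 0.001 shift x,y,z 0.1329 -0.0144 0.0083
```

Request:
{"method": "play_rows", "body": {"grip": [1,1,1,1,1,1,0,0,0,0,0,0], "delta_pos": [[0,-0.0145,0.0083],[0,0,0],[0.035,0,0],[0.035,0,0],[0.035,0,0],[0.028,0,0],[0,0,0],[0,0,0],[0,0,0],[0,0,0],[0,0,0],[0,0,0]], "yaw": [0,0,0,0,0,0,0,0,0,0,0,0]}}

```text
time: 3.15
position: [0.6295, 0.0861, 0.1694]
orientation: [0.015, 0.706, -0.014, 0.708]
wrist_force: [0.1, -1.8, -0.6]
gripper_width: 0.609
```

Request:
{"method": "play_rows", "body": {"grip": [0,0,0,0,0,0,0,0,0,0,0,0], "delta_pos": [[0,0.01,0],[0,0.02,0],[0,0.025,0],[0,0.025,0],[0,0.025,0],[0,0.025,0],[0,0.025,0],[0,0.02,0],[0,0.01,0],[0,0.007,0],[0,0,0],[0,0,0]], "yaw": [0,0,0,0,0,0,0,0,0,0,0,0]}}

```text
time: 4.15
position: [0.6371, 0.2784, 0.1685]
orientation: [0.015, 0.707, -0.014, 0.707]
wrist_force: [2.7, 1.1, 4.6]
gripper_width: 0.147
```

Request:
{"method": "play_rows", "body": {"grip": [0,0,0,0], "delta_pos": [[0,0.004,0],[0,0.004,0],[0,0,0],[0,0,0]], "yaw": [0,0,0,0]}}

```text
time: 4.48
position: [0.6374, 0.2855, 0.1685]
orientation: [0.015, 0.707, -0.015, 0.707]
wrist_force: [2.2, 2.3, 5.2]
gripper_width: 0.143
```

Request:
{"method": "play_rows", "body": {"grip": [0,0,0,0], "delta_pos": [[0,0.004,0],[0,0.004,0],[0,0,0],[0,0,0]], "yaw": [0,0,0,0]}}

```text
time: 4.82
position: [0.6376, 0.2891, 0.1685]
orientation: [0.014, 0.707, -0.017, 0.707]
wrist_force: [-3.5, -16.6, 14.1]
gripper_width: 0.146
```

Request:
{"method": "play_rows", "body": {"grip": [0,0,0,0], "delta_pos": [[0,0.004,0],[0,0.004,0],[0,0,0],[0,0,0]], "yaw": [0,0,0,0]}}

```text
time: 5.15
position: [0.6378, 0.2894, 0.1683]
orientation: [0.013, 0.708, -0.022, 0.705]
wrist_force: [-14.6, -47.8, 28.9]
gripper_width: 0.149
```

Request:
{"method": "play_rows", "body": {"grip": [0,0,0,0.6,0.6,0.6,0.6,0.6,0.6,0.6,0.6,0.6], "delta_pos": [[0,-0.005,0],[0,-0.006,0],[0,0,0],[0,0,0],[0,0,0],[0,0,0],[0,0,0],[0,0,0],[-0.02,0,0],[-0.03,0,0],[-0.03,0,0],[-0.03,0,0]], "yaw": [0,0,0,0,0,0,0,0,0,0,0,0]}}

```text
time: 6.15
position: [0.637, 0.2909, 0.279]
orientation: [0.014, 0.707, -0.014, 0.707]
wrist_force: [-0.1, 0.5, 0.5]
gripper_width: 0.599
```

Request:
{"method": "play_rows", "body": {"grip": [0.6,0.6,0.6,0.6,0.6,0.6,0.6,0.6,0.6,0.6], "delta_pos": [[-0.01,-0.03,-0.01],[-0.01,-0.03,-0.01],[-0.01,-0.03,-0.01],[-0.01,-0.03,-0.01],[-0.01,-0.03,-0.01],[-0.01,-0.03,-0.01],[-0.01,-0.02,0],[0,0,0],[0,0,0],[0,0,0]], "yaw": [0,0,0,0,0,0,0,0,0,0]}}

```text
time: 6.98
position: [0.5691, 0.0944, 0.3477]
orientation: [0.014, 0.707, -0.014, 0.707]
wrist_force: [-0.1, -0.5, 0.4]
gripper_width: 0.602
```

```bash
python3 - <<'E'
from h import *
st(); d=cam("wrist"); save(d,"w2.png",(0,0,640,340),1.25)
E
```

```text
6.98 [0.5691 0.0944 0.3477] [[-0.0, 0.04, 0.999], [0.0, 0.999, -0.04], [-1.0, 0.0, -0.0]] F [-0.1 -0.5  0.4] g 0.602
```

View pics/w2.png

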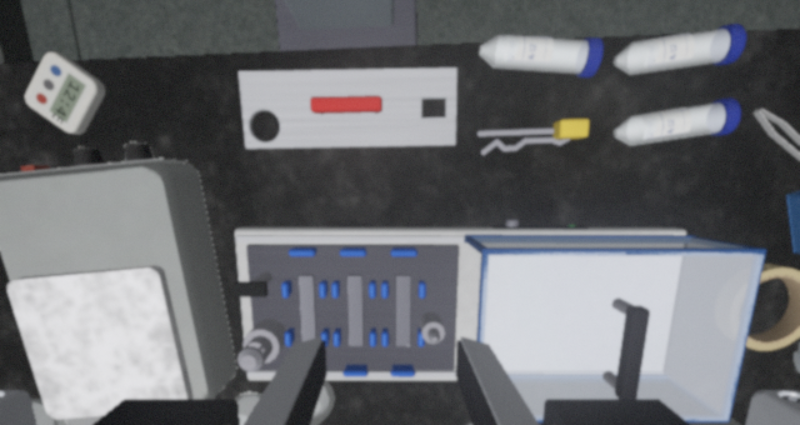

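```bash
cat >> h.py <<'E'
def blobs(d,lo,hi,roi,amin=30):
    hsv=cv2.cvtColor(d["image"],cv2.COLOR_RGB2HSV); x0,y0,x1,y1=[int(q) for q in roi]
    mk=cv2.inRange(hsv,np.array(lo),np.array(hi))[y0:y1,x0:x1]; n,l,s,c=cv2.connectedComponentsWithStats(mk)
    return [(c[i]+[x0,y0],s[i,4],np.argwhere(l==i)[:,::-1]+[x0,y0]) for i in range(1,n) if s[i,4]>=amin]
def axis(d,pts,z):
    P=np.array([ray(d,*p,z)[:2] for p in pts.astype(float)]); (c,(w,h),a)=cv2.minAreaRect((P*1000).astype(np.float32))
    w_,V=np.linalg.eigh(np.cov(P.T)); v=V[:,1]; return np.array(c)/1000,sorted((w,h)),np.degrees(np.arctan2(v[1],v[0]))%180
E
python3 - <<'E'
from h import *
d=cam("wrist")
B=blobs(d,(105,130,80),(130,255,255),(180,190,360,305),8)
for c,a,p in sorted(B,key=lambda q:q[0][0]): print("blue",c.round(1),a,ray(d,*c,.055).round(4))
for u,v in [(307,312),(355,311),(403,310)]: print("strip",ray(d,u/1.25,v/1.25,.040).round(4))
for u,v in [(248,245),(458,245),(455,373)]: print("deck",ray(d,u/1.25,v/1.25,.035).round(4))
print("rest",ray(d,253/1.25,288/1.25,.094),"dowel",ray(d,432/1.25,327/1.25,.091))
for c,a,p in blobs(d,(105,130,60),(130,255,255),(380,10,610,130),60): print("cap",c.round(1),a,axis(d,p,.02))
for c,a,p in blobs(d,(0,0,150),(180,60,255),(380,10,610,130),300): print("tube",c.round(1),a,axis(d,p,.02),axis(d,p,.03))
for c,a,p in blobs(d,(20,120,100),(35,255,255),(380,80,490,125),60): print("grip",c.round(1),a,axis(d,p,.024))
for c,a,p in blobs(d,(0,150,80),(8,255,255),(180,50,380,125),60): print("ph",c.round(1),a,axis(d,p,.040))
for c,a,p in blobs(d,(0,0,110),(180,60,255),(180,50,370,125),1000): print("plate",c.round(1),a,axis(d,p,.008))
for c,a,p in blobs(d,(0,0,70),(180,80,255),(375,95,450,130),60): print("wire",c.round(1),a,axis(d,p,.005))
E
```

```text
blue [228. 231.] 80 [ 0.5979 -0.0172  0.055 ]
blue [230.3 269.9] 75 [ 0.6514 -0.0194  0.055 ]
blue [241.3 201.5] 120 [0.5603 0.0034 0.055 ]
blue [257.6 231.5] 71 [0.6001 0.0211 0.055 ]
blue [259.8 269.1] 52 [0.6517 0.02   0.055 ]
blue [267.6 231.6] 69 [0.6007 0.034  0.055 ]
blue [268.7 270.3] 66 [0.6538 0.0318 0.055 ]
blue [281.9 201.6] 117 [0.5623 0.0549 0.055 ]
blue [284.  296.3] 123 [0.6921 0.05   0.055 ]
blue [297.3 231.7] 64 [0.6024 0.0725 0.055 ]
blue [297.7 270.5] 66 [0.6555 0.0704 0.055 ]
blue [307.2 231.8] 62 [0.603  0.0854 0.055 ]
blue [307.3 270.5] 64 [0.6561 0.0833 0.055 ]
blue [321.6 296.6] 127 [0.6944 0.1011 0.055 ]
blue [322.5 201.8] 119 [0.5645 0.1065 0.055 ]
blue [335.6 271.9] 41 [0.6595 0.121  0.055 ]
blue [337.  231.9] 60 [0.6046 0.1241 0.055 ]
strip [6.282e-01 3.000e-04 4.000e-02]
strip [0.6291 0.0525 0.04  ]
strip [0.6299 0.1047 0.04  ]
deck [ 0.5537 -0.0567  0.035 ]
deck [0.5622 0.1651 0.035 ]
deck [0.7083 0.1616 0.035 ]
rest [ 0.58723301 -0.03751089  0.094     ] dowel [0.63352518 0.13149687 0.091     ]
cap [588.3  34.6] 349 (array([0.3777489 , 0.43719687]), [22
[... 844 characters left out ...]
38403174]), [26.411556243896484, 109.82376098632812], np.float64(95.92041347955399)) (array([0.45061246, 0.37807324]), [25.864152908325195, 107.5475845336914], np.float64(95.92041347955399))
grip [457.5 102.7] 438 (array([0.44992804, 0.28149524]), [19.06987762451172, 36.34881591796875], np.float64(88.51049196519551))
ph [276.1  83.4] 515 (array([0.42080573, 0.05557332]), [10.105087280273438, 64.34495544433594], np.float64(88.42227684838285))
plate [280.2  85.6] 9606 (array([0.41988736, 0.05544731]), [76.6915283203125, 224.4402313232422], np.float64(87.75804295608015))
wire [413.9 110.7] 932 (array([0.45521399, 0.23393481]), [26.240007400512695, 89.3442153930664], np.float64(90.666182929734))
```

Request:
{"method": "play_rows", "body": {"grip": [0.6,0.6,0.6,0.6,0.6,0.6,0.6,0.6,0.6,0.6,0.6,0.6], "delta_pos": [[0,0,0],[0,0,0],[0,0,0],[0,0,0],[0,0,0],[0,0,0],[0,0,0],[0,0,0],[0,0,0],[0,0,0],[0,0,0],[0,0,0]], "yaw": [0.119,0.119,0.119,0.119,0.119,0.119,0.119,0.119,0.119,0.119,0.119,0.119]}}

```text
time: 8.08
position: [0.5691, 0.0945, 0.3473]
orientation: [0.475, 0.524, -0.475, 0.524]
wrist_force: [0.6, 0.5, -0.1]
gripper_width: 0.603
```

Request:
{"method": "play_rows", "body": {"grip": [0.6,0.6,0.6,0.6,0.6,0.6,0.6,0.6,0.6,0.6,0.6,0.6], "delta_pos": [[0.015,-0.009,-0.0305],[0.015,-0.009,-0.0305],[0.015,-0.009,-0.0305],[0.015,-0.009,-0.0305],[0.015,-0.009,-0.0305],[0.015,-0.009,-0.0305],[0.015,-0.009,-0.0305],[0.015,-0.009,-0.0305],[0.015,-0.009,-0.0305],[0.015,-0.009,-0.0305],[0,0,0],[0,0,0]], "yaw": [0,0,0,0,0,0,0,0,0,0,0,0]}}

```text
time: 9.08
position: [0.4465, 0.3897, 0.1961]
orientation: [0.472, 0.526, -0.474, 0.526]
wrist_force: [0.6, 0.2, -0.7]
gripper_width: 0.597
```

```bash
cat >> h.py <<'E'
def tube(d,near=None):
    """tubes seen: cap blob and white blob -> centre, axis angle (tip->cap)"""
    caps=blobs(d,(105,130,60),(130,255,255),(0,0,640,330),150); bod=blobs(d,(0,0,140),(180,60,255),(0,0,640,330),600)
    for cc,a,p in caps:
        C,_,_=axis(d,p,.0175)
        for bc,ba,q in bod:
            Q=np.array([ray(d,*t,.0155)[:2] for t in q.astype(float)]); m=Q.mean(0)
            if np.linalg.norm(m-C)<.08:
                v=(C-m)/np.linalg.norm(C-m); s=Q@v; w=Q@[-v[1],v[0]]
                tip=s.min(); sb=s.max(); e=(np.percentile(w,2)+np.percentile(w,98))/2
                _,_,ang=axis(d,q,.0155)
                print("tube cap",C.round(4),"len body",(sb-tip).round(4),"mid",(v*(tip+.0575)+np.array([-v[1],v[0]])*e).round(4),"ang",ang.round(1),"width",(np.percentile(w,98)-np.percentile(w,2)).round(4))
E
python3 - <<'E'
from h import *
o=st(); print(np.round(o["joint_pos"],2)); d=cam("wrist"); save(d,"w3.png"); tube(d)
E
```

```text
9.08 [0.4465 0.3897 0.1961] [[-0.002, 0.994, 0.106], [-0.002, 0.106, -0.994], [-1.0, -0.002, 0.002]] F [ 0.6  0.2 -0.7] g 0.597
[-1.08  0.34  0.32  1.84 -0.13  0.98 -0.6 ]
tube cap [0.3777 0.4306] len body 0.0933 mid [0.3813 0.3872] ang 94.8 width 0.0278
tube cap [0.4448 0.4364] len body 0.1027 mid [0.4504 0.3831] ang 96.2 width 0.0272
```

View pics/w3.png

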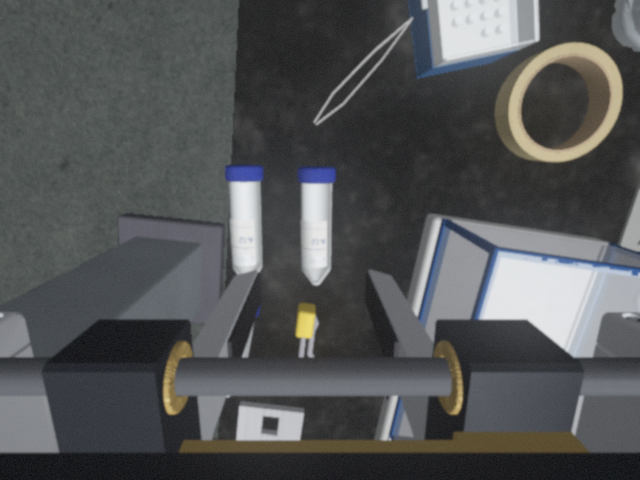

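```bash
python3 - <<'E'
from h import *
go(.4504,.383,.029,6.0)
E
```

```text
jaw now 5.97 yaw -0.0006 shift x,y,z 0.168 0.0021 0.0055
```

Request:
{"method": "play_rows", "body": {"grip": [0.6,0.6,0.6,0.6,0.6,0.6,0.6,0,0,0,0,0], "delta_pos": [[0.035,0.0021,0.0055],[0.035,0,0],[0.035,0,0],[0.03,0,0],[0.02,0,0],[0.012,0,0],[0,0,0],[0,0,0],[0,0,0],[0,0,0],[0,0,0],[0,0,0]], "yaw": [0,0,0,0,0,0,0,0,0,0,0,0]}}

```text
time: 10.13
position: [0.4516, 0.3827, 0.0319]
orientation: [0.474, 0.525, -0.473, 0.525]
wrist_force: [0.5, -0.3, 0.5]
gripper_width: 0.287
```

Request:
{"method": "play_rows", "body": {"grip": [0,0,0,0,0,0,0,0,0,0], "delta_pos": [[0,0,0],[0,0,0],[0,0,0],[0,0,0],[-0.02,0,0],[-0.03,0,0],[-0.04,0,0],[-0.04,0,0],[0,0,0],[0,0,0]], "yaw": [0,0,0,0,0,0,0,0,0,0]}}

```text
time: 10.97
position: [0.4521, 0.3833, 0.1636]
orientation: [0.475, 0.525, -0.472, 0.525]
wrist_force: [0.1, 0.2, -1.4]
gripper_width: 0.264
```

```bash
python3 - <<'E'
from h import *
o=st(); go(.6265,.001,.16,87.75)
E
```

```text
10.97 [0.4521 0.3833 0.1636] [[0.003, 0.995, 0.102], [0.004, 0.102, -0.995], [-1.0, 0.003, -0.003]] F [ 0.1  0.2 -1.4] g 0.264
jaw now 5.84 yaw -1.4295 shift x,y,z 0.0036 -0.3752 0.1893
```

Request:
{"method": "play_rows", "body": {"grip": [0,0,0,0,0,0,0,0,0,0,0,0], "delta_pos": [[-0.003,0,0],[-0.003,0,0],[-0.003,0,0],[-0.003,0,0],[-0.003,0,0],[-0.003,0,0],[-0.003,0,0],[-0.003,0,0],[-0.003,0,0],[-0.003,0,0],[-0.003,0,0],[-0.003,0,0]], "yaw": [-0.1193,-0.1193,-0.1193,-0.1193,-0.1193,-0.1193,-0.1193,-0.1193,-0.1193,-0.1193,-0.1193,-0.1193]}}

```text
time: 11.97
position: [0.4507, 0.382, 0.1958]
orientation: [0.011, 0.708, -0.012, 0.706]
wrist_force: [0.7, -0.3, -1.0]
gripper_width: 0.269
```

Request:
{"method": "play_rows", "body": {"grip": [0,0,0,0,0,0,0,0,0,0,0,0], "delta_pos": [[0,-0.0375,0.019],[0,-0.0375,0.019],[0,-0.0375,0.019],[0,-0.0375,0.019],[0,-0.0375,0.019],[0,-0.0375,0.019],[0,-0.0375,0.019],[0,-0.0375,0.019],[0,-0.0375,0.019],[0,-0.0375,0.019],[0,0,0],[0,0,0]], "yaw": [0,0,0,0,0,0,0,0,0,0,0,0]}}

```text
time: 12.97
position: [0.6255, 0.0009, 0.1955]
orientation: [0.014, 0.708, -0.015, 0.706]
wrist_force: [-0.7, 0.2, -0.4]
gripper_width: 0.263
```

```bash
python3 - <<'E'
from h import *
o=st(); go(.6265,.001,.13,87.75)
d=cam("wrist"); save(d,"w4.png",(120,100,520,400),2)
for c,a,p in blobs(d,(105,130,60),(130,255,255),(0,0,640,400),25): print(c.round(1),a,ray(d,*c,.055).round(4))
E
```

```text
12.97 [0.6255 0.0009 0.1955] [[-0.002, 0.042, 0.999], [-0.001, 0.999, -0.042], [-1.0, -0.001, -0.002]] F [-0.7  0.2 -0.4] g 0.263
jaw now 87.62 yaw -0.0023 shift x,y,z 0.0655 0.0001 0.001
[589.1 169.3] 646 [0.5798 0.2283 0.055 ]
[312.9 157. ] 282 [0.5608 0.0027 0.055 ]
[376.3 157. ] 287 [0.5629 0.0542 0.055 ]
[439. 157.] 304 [0.5649 0.105  0.055 ]
[314.3 188.7] 2275 [0.5865 0.0028 0.055 ]
[396.2 204.2] 198 [0.6022 0.071  0.055 ]
[411.2 204.1] 211 [0.6026 0.0836 0.055 ]
[456.3 204.1] 247 [0.6041 0.1214 0.055 ]
[561.5 315.6] 634 [0.7108 0.2234 0.055 ]
[392.6 264.1] 179 [0.6551 0.0689 0.055 ]
[406.9 263.9] 200 [0.6554 0.0814 0.055 ]
[449.9 264.2] 210 [0.6572 0.1191 0.055 ]
[349.5 264. ] 110 [0.6535 0.0311 0.055 ]
[424.9 303.5] 325 [0.6939 0.0986 0.055 ]
[377.6 304.4] 100 [0.693  0.0559 0.055 ]
[524.5 345.3] 131 [0.7399 0.193  0.055 ]
[122.1 397.6] 53 [ 0.7818 -0.1925  0.055 ]
```

View pics/w4.png

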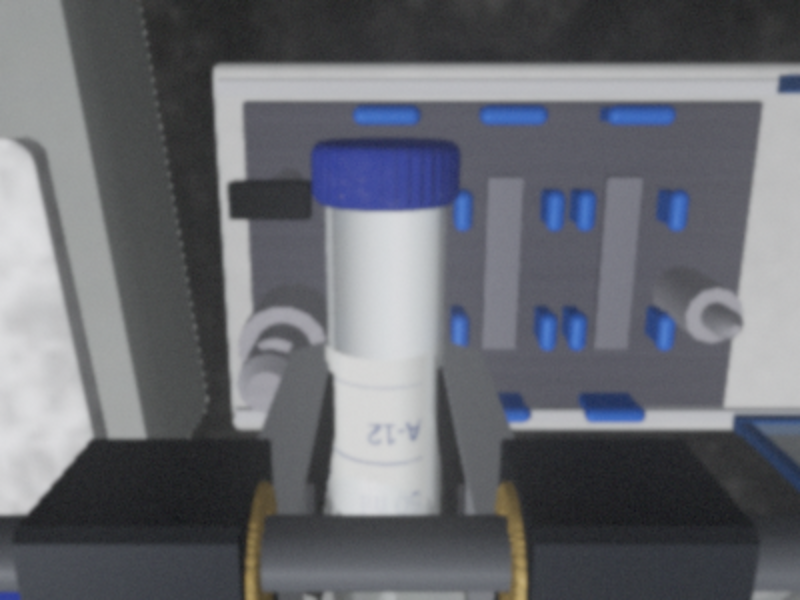

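Request:
{"method": "play_rows", "body": {"grip": [0,0,0,0,0,0,0,0,0,0], "delta_pos": [[0.01,0,0.005],[0.03,0,0],[0.03,0,0],[0.02,0,0],[0.01,0,0],[0.008,0,0],[0.008,0,0],[0.006,0,0],[0,0,0],[0,0,0]], "yaw": [-0.002,0,0,0,0,0,0,0,0,0]}}

```text
time: 13.85
position: [0.6307, 0.0039, 0.0753]
orientation: [0.012, 0.707, -0.012, 0.707]
wrist_force: [-0.5, -1.1, -1.3]
gripper_width: 0.264
```

```bash
python3 - <<'E'
from h import *
o=st(); go(.6305,.0007,.0715,87.75)
E
```

```text
13.85 [0.6307 0.0039 0.0753] [[0.0, 0.035, 0.999], [0.0, 0.999, -0.035], [-1.0, 0.0, 0.0]] F [-0.5 -1.1 -1.3] g 0.264
jaw now 87.99 yaw 0.0043 shift x,y,z 0.0038 -0.0032 -0.0001
```

Request:
{"method": "play_rows", "body": {"grip": [0,0,0,0.4,0.4,0.4,0.4,0.4,0.4], "delta_pos": [[0.002,-0.0015,0],[0.002,-0.0015,0],[0,0,0],[0,0,0],[0,0,0],[0,0,0],[0,0,0],[0,0,0],[0,0,0]], "yaw": [0,0,0,0,0,0,0,0,0]}}

```text
time: 14.6
position: [0.6305, 0.0007, 0.0709]
orientation: [0.012, 0.707, -0.012, 0.707]
wrist_force: [0.5, -0.4, -0.0]
gripper_width: 0.397
```

Request:
{"method": "play_rows", "body": {"grip": [0.4,0.4,0.4,0.4,0.4,0.4,0.4,0.4,0.4,0.4,0.4], "delta_pos": [[-0.01,0,0],[-0.02,0,0],[-0.035,0,0],[-0.035,0,0],[-0.03,0,-0.02],[-0.02,0.02,-0.03],[0,0.03,-0.03],[0,0.03,-0.03],[0,0,0],[0,0,0],[0,0,0]], "yaw": [0,0,0,0,0,0,0,0,0,0,0]}}

```text
time: 15.52
position: [0.5248, 0.0833, 0.2218]
orientation: [0.012, 0.707, -0.012, 0.707]
wrist_force: [-0.1, -0.5, 0.6]
gripper_width: 0.401
```

```bash
python3 - <<'E'
from h import *
o=st(); d=cam("wrist"); save(d,"w5.png",(0,0,640,400),1.25); tube(d)
for c,a,p in blobs(d,(105,130,60),(130,255,255),(0,0,640,340),25): print(c.round(1),a,ray(d,*c,.055).round(4))
E
```

```text
15.52 [0.5248 0.0833 0.2218] [[0.001, 0.035, 0.999], [0.0, 0.999, -0.035], [-1.0, 0.0, 0.001]] F [-0.1 -0.5  0.6] g 0.401
tube cap [0.3842 0.3021] len body 0.1103 mid [0.3777 0.247 ] ang 84.7 width 0.0275
tube cap [0.3842 0.3021] len body 0.0683 mid [0.3835 0.3353] ang 96.2 width 0.0275
tube cap [0.5732 0.0517] len body 0.5009 mid [0.5834 0.3624] ang 86.8 width 0.1006
tube cap [0.5757 0.1094] len body 0.493 mid [0.51   0.3436] ang 86.8 width 0.1592
tube cap [0.6067 0.3805] len body 0.2243 mid [0.568  0.2533] ang 87.2 width 0.0613
tube cap [0.6067 0.3805] len body 0.2145 mid [0.65 0.28] ang 87.2 width 0.1131
[546.5  61.5] 632 [0.3906 0.2811 0.055 ]
[616.3 249.3] 96 [0.556  0.3687 0.055 ]
[228.7 279.8] 1015 [ 0.5742 -0.0006  0.055 ]
[285.7 265.1] 274 [0.5611 0.0554 0.055 ]
[338.9 265.2] 269 [0.563  0.1063 0.055 ]
[598.  283.9] 236 [0.5907 0.3573 0.055 ]
[305.3 302.9] 122 [0.601  0.0726 0.055 ]
[318.5 303. ] 125 [0.6015 0.0855 0.055 ]
```

View pics/w5.png

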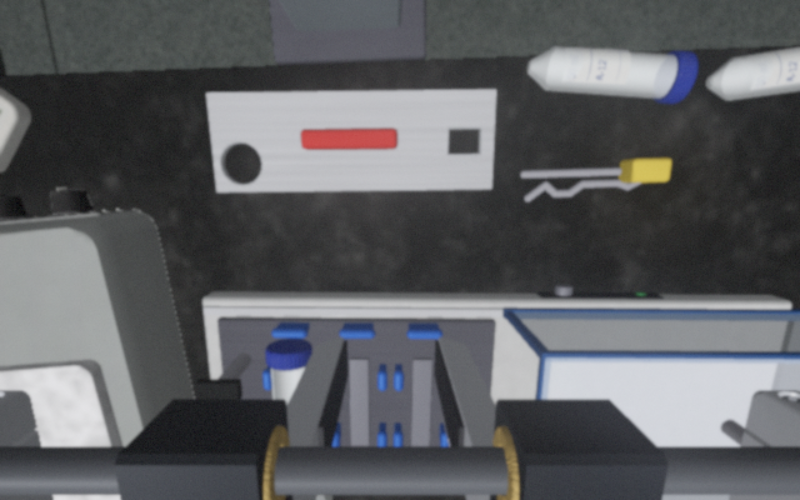

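Request:
{"method": "play_rows", "body": {"grip": [0.6,0.6,0.6,0.6,0.6,0.6,0.6,0.6,0.6,0.6,0.6,0.6], "delta_pos": [[0,0,0],[0,0,0],[0,0,0],[0,0,0],[0,0,0],[0,0,0],[0,0,0],[0,0,0],[0,0,0],[0,0,0],[0,0,0],[0,0,0]], "yaw": [0.124,0.124,0.124,0.124,0.124,0.124,0.124,0.124,0.124,0.124,0.124,0.124]}}

```text
time: 16.57
position: [0.5251, 0.0822, 0.2209]
orientation: [0.49, 0.51, -0.49, 0.51]
wrist_force: [0.1, 0.2, -0.8]
gripper_width: 0.598
```

Request:
{"method": "play_rows", "body": {"grip": [0.6,0.6,0.6,0.6,0.6,0.6,0.6,0.6,0.6,0.6,0.6,0.6], "delta_pos": [[0,0,0],[0,0,0],[0.01,-0.027,-0.025],[0.01,-0.027,-0.025],[0.01,-0.027,-0.025],[0.01,-0.027,-0.025],[0.01,-0.027,-0.025],[0.01,-0.027,-0.025],[0,0,0],[0,0,0],[0,0,0],[0,0,0]], "yaw": [0.07,0.07,0,0,0,0,0,0,0,0,0,0]}}

```text
time: 17.57
position: [0.3783, 0.2468, 0.1612]
orientation: [0.523, 0.476, -0.523, 0.476]
wrist_force: [-0.1, -1.0, -0.3]
gripper_width: 0.598
```

```bash
python3 - <<'E'
from h import *
o=st(); d=cam("wrist"); save(d,"w6.png"); tube(d); go(.379,.2465,.029,-5.3)
E
```

```text
17.57 [0.3783 0.2468 0.1612] [[0.0, 0.995, -0.095], [-0.0, -0.095, -0.995], [-1.0, 0.0, 0.0]] F [-0.1 -1.  -0.3] g 0.598
tube cap [0.5713 0.2833] len body 0.0881 mid [0.5795 0.2715] ang 88.1 width 0.2435
tube cap [0.5713 0.2833] len body 0.0855 mid [0.5977 0.2802] ang 91.0 width 0.2355
tube cap [0.3845 0.2957] len body 0.103 mid [0.3788 0.2425] ang 84.3 width 0.0282
jaw now -5.45 yaw -0.0025 shift x,y,z 0.1322 0.0008 0.0002
```

Request:
{"method": "play_rows", "body": {"grip": [0.6,0.6,0.6,0.6,0.6,0.6,0,0,0,0,0,0], "delta_pos": [[0.035,0.0005,0.0005],[0.035,0,0],[0.03,0,0],[0.02,0,0],[0.0115,0,0],[0,0,0],[0,0,0],[0,0,0],[0,0,0],[0,0,0],[0,0,0],[0,0,0]], "yaw": [0,0,0,0,0,0,0,0,0,0,0,0]}}

```text
time: 18.62
position: [0.3777, 0.2476, 0.0301]
orientation: [0.523, 0.476, -0.522, 0.476]
wrist_force: [0.1, -0.9, 9.6]
gripper_width: 0.267
```

Request:
{"method": "play_rows", "body": {"grip": [0,0,0,0,0,0,0,0,0,0,0], "delta_pos": [[0,0,0],[0,0,0],[0,0,0],[-0.02,0,0],[-0.03,0,0],[-0.04,0,0],[-0.04,0,0],[-0.03,0,0],[0,0,0],[0,0,0],[0,0,0]], "yaw": [0,0,0,0,0,0,0,0,0,0,0]}}

```text
time: 19.53
position: [0.3771, 0.2471, 0.1892]
orientation: [-0.523, -0.476, 0.523, -0.476]
wrist_force: [0.2, -0.3, -1.2]
gripper_width: 0.265
```

Request:
{"method": "play_rows", "body": {"grip": [0,0,0,0,0,0,0,0,0,0,0,0], "delta_pos": [[0,0,0],[0,0,0],[0,0,0],[0,0,0],[0,0,0],[0,0,0],[0,0,0],[0,0,0],[0,0,0],[0,0,0],[0,0,0],[0,0,0]], "yaw": [-0.124,-0.124,-0.124,-0.124,-0.124,-0.124,-0.124,-0.124,-0.124,-0.124,-0.124,-0.124]}}

```text
time: 20.53
position: [0.3767, 0.2466, 0.1879]
orientation: [0.059, 0.705, -0.061, 0.704]
wrist_force: [0.6, -0.7, 0.3]
gripper_width: 0.262
```

```bash
python3 - <<'E'
from h import *
o=st(); go(.628,.052,.18,87.75)
E
```

```text
20.53 [0.3767 0.2466 0.1879] [[-0.002, 0.168, 0.986], [-0.002, 0.986, -0.168], [-1.0, -0.003, -0.002]] F [ 0.6 -0.7  0.3] g 0.262
jaw now 80.31 yaw -0.1298 shift x,y,z 0.0079 -0.1846 0.2588
```

Request:
{"method": "play_rows", "body": {"grip": [0,0,0,0,0,0,0,0,0,0,0,0], "delta_pos": [[0,0,0],[0,0,0],[0,-0.0231,0.0324],[0,-0.0231,0.0324],[0,-0.0231,0.0324],[0,-0.0231,0.0324],[0,-0.0231,0.0324],[0,-0.0231,0.0324],[0,-0.0231,0.0324],[0,-0.0231,0.0324],[0,0,0],[0,0,0]], "yaw": [-0.065,-0.065,0,0,0,0,0,0,0,0,0,0]}}

```text
time: 21.53
position: [0.6282, 0.0486, 0.1869]
orientation: [0.016, 0.708, -0.018, 0.706]
wrist_force: [-0.3, 0.3, -0.7]
gripper_width: 0.267
```

```bash
cat >> h.py <<'E'
def held(d,o):
    z=o["position"][2]; B=max(blobs(d,(105,130,60),(130,255,255),(230,100,400,300),400),key=lambda b:b[1]); p=B[2]
    v0=p[:,1].min(); u=p[p[:,1]<v0+4][:,0].mean(); C=ray(d,u,v0,z-.010); print("cap front",C.round(4),"rel TCP",(C-o["position"]).round(4))
E
python3 - <<'E'
from h import *
d=cam("wrist"); o=st(); save(d,"w7.png"); held(d,o); go(.628,.052,.0705,87.75)
for c,a,p in blobs(d,(105,130,60),(130,255,255),(0,0,640,400),25): print(c.round(1),a,ray(d,*c,.055).round(4))
E
```

```text
21.58 [0.6273 0.0502 0.1872] [[-0.003, 0.047, 0.999], [-0.001, 0.999, -0.047], [-1.0, -0.001, -0.003]] F [-1.1  1.3  0.3] g 0.264
cap front [0.5716 0.0494 0.1772] rel TCP [-0.0557 -0.0008 -0.01  ]
jaw now 87.33 yaw -0.0074 shift x,y,z 0.1167 0.0019 0.0007
[565.7 137.4] 413 [0.5575 0.2478 0.055 ]
[252.3 157.1] 301 [0.5609 0.0028 0.055 ]
[317.9 156.9] 296 [0.5631 0.0546 0.055 ]
[382.9 156.3] 312 [0.5651 0.1059 0.055 ]
[251.  177.4] 692 [5.766e-01 4.000e-04 5.500e-02]
[311.5 199.5] 2152 [0.5967 0.048  0.055 ]
[403.6 204.6] 213 [0.6044 0.1228 0.055 ]
[230.7 206.3] 144 [ 0.5991 -0.0183  0.055 ]
[357.  205.2] 171 [0.6031 0.0848 0.055 ]
[399.8 266.5] 178 [0.6576 0.1204 0.055 ]
[234.6 268.4] 122 [ 0.6526 -0.0206  0.055 ]
[355.6 265.7] 118 [0.6551 0.0828 0.055 ]
[279.4 265. ] 56 [0.6514 0.0178 0.055 ]
[381.8 307.7] 180 [0.6951 0.1051 0.055 ]
[248.1 310.2] 29 [ 0.692  -0.0127  0.055 ]
[496.8 339.1] 239 [0.7307 0.2086 0.055 ]
[ 80.2 397.8] 165 [ 0.7747 -0.1801  0.055 ]
```

Request:
{"method": "play_rows", "body": {"grip": [0,0,0,0,0,0,0,0,0,0,0,0], "delta_pos": [[0.01,0.002,0.001],[0.03,0,0],[0.03,0,0],[0.015,0,0],[0.008,0,0],[0.008,0,0],[0.006,0,0],[0.004,0,0],[0.003,0,0],[0.0025,0,0],[0,0,0],[0,0,0]], "yaw": [-0.007,0,0,0,0,0,0,0,0,0,0,0]}}

```text
time: 22.58
position: [0.6293, 0.0529, 0.0733]
orientation: [0.014, 0.707, -0.013, 0.707]
wrist_force: [-0.5, -0.2, -1.1]
gripper_width: 0.262
```

```bash
python3 - <<'E'
from h import *
o=st(); go(.628,.052,.0705,87.75)
E
```

```text
22.58 [0.6293 0.0529 0.0733] [[0.0, 0.038, 0.999], [0.0, 0.999, -0.038], [-1.0, 0.0, 0.0]] F [-0.5 -0.2 -1.1] g 0.262
jaw now 87.81 yaw 0.001 shift x,y,z 0.0028 -0.0009 -0.0012
```

Request:
{"method": "play_rows", "body": {"grip": [0,0,0.39,0.39,0.39,0.39,0.39,0.39,0.39,0.39,0.39,0.39], "delta_pos": [[0.002,0,0],[0,0,0],[0,0,0],[0,0,0],[0,0,0],[0,0,0],[0,0,0],[-0.01,0,0],[-0.02,0,0],[-0.035,0,0],[-0.035,0,0],[-0.03,0,0]], "yaw": [0,0,0,0,0,0,0,0,0,0,0,0]}}

```text
time: 23.58
position: [0.6292, 0.0526, 0.2039]
orientation: [0.014, 0.707, -0.014, 0.707]
wrist_force: [1.2, -0.3, 0.3]
gripper_width: 0.386
```

Request:
{"method": "play_rows", "body": {"grip": [0.6,0.6,0.6,0.6,0.6,0.6,0.6,0.6,0.6,0.6,0.6,0.6], "delta_pos": [[0,0,0],[0,0,0],[0,0,0],[0,0,0],[0,0,0],[0,0,0],[0,0,0],[0,0,0],[0,0,0],[0,0,0],[0,0,0],[0,0,0]], "yaw": [0.1197,0.1197,0.1197,0.1197,0.1197,0.1197,0.1197,0.1197,0.1197,0.1197,0.1197,0.1197]}}

```text
time: 24.58
position: [0.6291, 0.0529, 0.2018]
orientation: [0.477, 0.522, -0.477, 0.522]
wrist_force: [0.7, 0.1, -1.0]
gripper_width: 0.601
```

Request:
{"method": "play_rows", "body": {"grip": [0.6,0.6,0.6,0.6,0.6,0.6,0.6,0.6,0.6,0.6,0.6,0.6], "delta_pos": [[0,-0.0215,-0.035],[0,-0.0215,-0.035],[0,-0.0215,-0.035],[0,-0.0215,-0.035],[0,-0.0215,-0.035],[0,-0.0215,-0.035],[0,-0.0215,-0.035],[0,-0.0215,-0.035],[0,-0.0215,-0.035],[0,-0.0215,-0.035],[0,0,0],[0,0,0]], "yaw": [0,0,0,0,0,0,0,0,0,0,0,0]}}

```text
time: 25.58
position: [0.3799, 0.3824, 0.2015]
orientation: [0.474, 0.525, -0.474, 0.524]
wrist_force: [0.6, -1.8, -0.3]
gripper_width: 0.6
```

```bash
python3 - <<'E'
from h import *
o=st(); d=cam("wrist"); save(d,"w8.png"); tube(d); go(.381,.380,.029,5.5)
E
```

```text
25.58 [0.3799 0.3824 0.2015] [[-0.0, 0.995, 0.1], [0.001, 0.1, -0.995], [-1.0, -0.0, -0.001]] F [ 0.6 -1.8 -0.3] g 0.6
tube cap [0.3783 0.4306] len body 0.103 mid [0.3831 0.3774] ang 95.6 width 0.028
tube cap [0.5735 0.3531] len body 0.0281 mid [0.6076 0.3432] ang 87.6 width 0.1065
tube cap [0.5735 0.3531] len body 0.0814 mid [0.5991 0.3471] ang 98.1 width 0.0896
jaw now 5.6 yaw 0.0017 shift x,y,z 0.1725 -0.0003 0.0008
```

Request:
{"method": "play_rows", "body": {"grip": [0.6,0.6,0.6,0.6,0.6,0.6,0.6,0,0,0,0,0], "delta_pos": [[0.035,0.0027,0.0012],[0.035,0,0],[0.035,0,0],[0.03,0,0],[0.02,0,0],[0.0165,0,0],[0,0,0],[0,0,0],[0,0,0],[0,0,0],[0,0,0],[0,0,0]], "yaw": [0,0,0,0,0,0,0,0,0,0,0,0]}}

```text
time: 26.63
position: [0.3845, 0.3801, 0.0304]
orientation: [0.476, 0.524, -0.475, 0.523]
wrist_force: [-0.4, 0.5, -0.3]
gripper_width: 0.283
```

Request:
{"method": "play_rows", "body": {"grip": [0,0,0,0,0,0,0,0,0,0,0,0], "delta_pos": [[0,0,0],[0,0,0],[0,0,0],[0,0,0],[-0.02,0,0],[-0.03,0,0],[-0.04,0,0],[-0.04,0,0],[-0.035,0,0],[0,0,0],[0,0,0],[0,0,0]], "yaw": [0,0,0,0,0,0,0,0,0,0,0,0]}}

```text
time: 27.63
position: [0.3838, 0.3797, 0.1943]
orientation: [0.475, 0.524, -0.475, 0.523]
wrist_force: [-1.1, -0.2, -1.1]
gripper_width: 0.264
```

Request:
{"method": "play_rows", "body": {"grip": [0,0,0,0,0,0,0,0,0,0,0,0], "delta_pos": [[0,0,0],[0,0,0],[0,0,0],[0,0,0],[0,0,0],[0,0,0],[0,0,0],[0,0,0],[0,0,0],[0,0,0],[0,0,0],[0,0,0]], "yaw": [-0.1195,-0.1195,-0.1195,-0.1195,-0.1195,-0.1195,-0.1195,-0.1195,-0.1195,-0.1195,-0.1195,-0.1195]}}

```text
time: 28.63
position: [0.3837, 0.379, 0.1928]
orientation: [0.011, 0.708, -0.013, 0.706]
wrist_force: [-0.2, 0.4, -0.7]
gripper_width: 0.262
```

```bash
python3 - <<'E'
from h import *
o=st(); go(.630,.1035,.2,87.75)
E
```

```text
28.63 [0.3837 0.379  0.1928] [[-0.002, 0.035, 0.999], [-0.002, 0.999, -0.035], [-1.0, -0.002, -0.002]] F [-0.2  0.4 -0.7] g 0.262
jaw now 88.01 yaw 0.0045 shift x,y,z -0.0072 -0.2656 0.257
```

Request:
{"method": "play_rows", "body": {"grip": [0,0,0,0,0,0,0,0,0,0,0,0], "delta_pos": [[0,-0.0296,0.0286],[0,-0.0296,0.0286],[0,-0.0296,0.0286],[0,-0.0296,0.0286],[0,-0.0296,0.0286],[0,-0.0296,0.0286],[0,-0.0296,0.0286],[0,-0.0296,0.0286],[0,-0.0296,0.0286],[0,0,0],[0,0,0],[0,0,0]], "yaw": [0.004,0,0,0,0,0,0,0,0,0,0,0]}}

```text
time: 29.63
position: [0.6288, 0.1022, 0.1927]
orientation: [0.016, 0.708, -0.016, 0.706]
wrist_force: [0.2, 0.5, 0.6]
gripper_width: 0.261
```

```bash
python3 - <<'E'
from h import *
d=cam("wrist"); o=st(); save(d,"w9.png",(80,100,560,460),1.6); held(d,o); go(.630,.1035,.0705,87.75)
for c,a,p in blobs(d,(105,130,60),(130,255,255),(0,0,640,300),25): print(c.round(1),a,ray(d,*c,.055).round(4))
E
```

```text
29.68 [0.6286 0.1031 0.1932] [[-0.002, 0.044, 0.999], [-0.0, 0.999, -0.044], [-1.0, -0.0, -0.002]] F [-0.1  0.7  0.1] g 0.262
cap front [0.5707 0.1007 0.1832] rel TCP [-0.0579 -0.0024 -0.01  ]
jaw now 87.5 yaw -0.0044 shift x,y,z 0.1227 0.0005 0.0013
[598.  137.4] 168 [0.5587 0.3311 0.055 ]
[188.6 158.9] 307 [0.561  0.0039 0.055 ]
[251.8 159. ] 286 [0.5633 0.0549 0.055 ]
[315.8 158.8] 286 [0.5654 0.1065 0.055 ]
[186.  178.6] 724 [ 5.765e-01 -3.000e-04  5.500e-02]
[250.5 180. ] 653 [0.58   0.0524 0.055 ]
[308.3 195.2] 2024 [0.5945 0.0991 0.055 ]
[167.6 207.3] 103 [ 0.5994 -0.0188  0.055 ]
[230.4 206.9] 131 [0.6014 0.0336 0.055 ]
[216.3 206.4] 186 [0.6004 0.022  0.055 ]
[173.8 268.2] 96 [ 0.653  -0.0212  0.055 ]
[220.1 267.5] 138 [0.6542 0.0192 0.055 ]
[233.6 267.8] 96 [0.655 0.031 0.055]
[278.4 265.1] 61 [0.6541 0.0702 0.055 ]
```

View pics/w9.png

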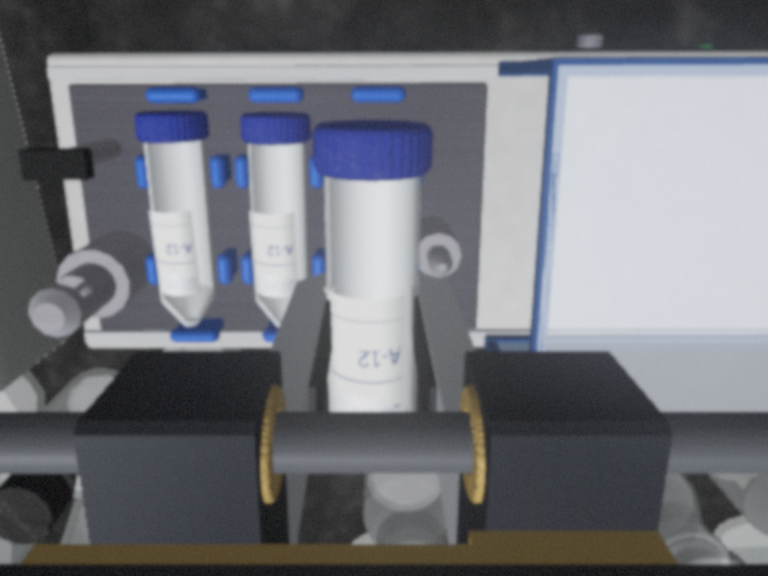

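```bash
python3 - <<'E'
from h import *
d=cam("wrist"); c2=np.array([.628,.052])
def S(p): 
    a=np.radians(-2.25); q=np.array(p[:2])-c2; return (q[0]*np.cos(a)+q[1]*np.sin(a),-q[0]*np.sin(a)+q[1]*np.cos(a))
for n,u,v,z in [("dtop",437,265,.091),("dsh",438,256,.073),("ptop",55,310,.114),("pcol",96,284,.073),("rest",57,163,.094)]:
    p=ray(d,80+u/1.6,100+v/1.6,z); print(n,p.round(4),"rel c2",np.round(S(p),4))
save(d,"crop.png",(90,220,390,320),2.6)
E
```

```text
dtop [0.645  0.1324 0.091 ] rel c2 [0.0139 0.081 ]
dsh [0.6465 0.1348 0.073 ] rel c2 [0.0152 0.0835]
ptop [ 0.651  -0.0401  0.114 ] rel c2 [ 0.0266 -0.0911]
pcol [ 0.6541 -0.0417  0.073 ] rel c2 [ 0.0298 -0.0926]
rest [ 0.5882 -0.0385  0.094 ] rel c2 [-0.0362 -0.092 ]
```

View pics/crop.png

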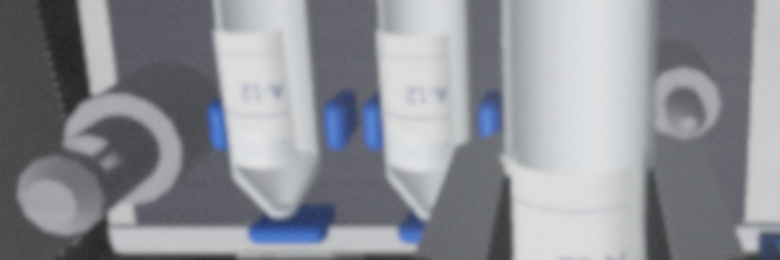

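Request:
{"method": "play_rows", "body": {"grip": [0,0,0,0,0,0,0,0,0,0,0], "delta_pos": [[0,0.0303,-0.0235],[0,0.0303,-0.0235],[0,0.0303,-0.0235],[0,0.0303,-0.0235],[0,0.0303,-0.0235],[0,0.0303,-0.0235],[0,0.0303,-0.0235],[0,0.0303,-0.0235],[0,0.0303,-0.0235],[0,0,0],[0,0,0]], "yaw": [0,0,0,0,0,0,0,0,0,0,0]}}

```text
time: 30.65
position: [0.4277, 0.3867, 0.1942]
orientation: [0.014, 0.707, -0.013, 0.707]
wrist_force: [0.4, -0.7, -1.0]
gripper_width: 0.263
```

Request:
{"method": "play_rows", "body": {"grip": [0,0,0,0,0,0,0,0,0,0], "delta_pos": [[0.035,0,0],[0.035,0,0],[0.035,0,0],[0.025,0,0],[0.015,0,0],[0.008,0,0],[0.005,0,0],[0,0,0],[0,0,0],[0,0,0]], "yaw": [0,0,0,0,0,0,0,0,0,0]}}

```text
time: 31.48
position: [0.4311, 0.3844, 0.0376]
orientation: [0.016, 0.707, -0.015, 0.707]
wrist_force: [-0.0, 0.4, -0.2]
gripper_width: 0.262
```

Request:
{"method": "play_rows", "body": {"grip": [0,0,0,0.45,0.45,0.45,0.45,0.45,0.45,0.45,0.45,0], "delta_pos": [[0.004,0,0],[0.002,0,0],[0,0,0],[0,0,0],[0,0,0],[0,0,0],[0,0,0],[0,0,-0.004],[0,0,-0.004],[0,0,0],[0,0,0],[0,0,0]], "yaw": [0,0,0,0,0,0,0,0,0,0,0,0]}}

```text
time: 32.48
position: [0.4225, 0.3845, 0.0305]
orientation: [0.016, 0.707, -0.016, 0.707]
wrist_force: [0.1, -0.1, 0.5]
gripper_width: 0.409
```

Request:
{"method": "play_rows", "body": {"grip": [0,0,0,0,0,0,0,0,0,0,0,0], "delta_pos": [[0,0,0],[0,0,0],[0,0,0],[0,0,0],[0,0,0],[-0.02,0,0],[-0.03,0,0],[-0.04,0,0],[-0.04,0,0],[-0.033,0,0],[0,0,0],[0,0,0]], "yaw": [0,0,0,0,0,0,0,0,0,0,0,0]}}

```text
time: 33.48
position: [0.4231, 0.3851, 0.1954]
orientation: [0.017, 0.706, -0.015, 0.708]
wrist_force: [0.1, -0.4, -0.6]
gripper_width: 0.265
```

```bash
python3 - <<'E'
from h import *
o=st(); go(.622,.1035,.19,87.75)
E
```

```text
33.48 [0.4231 0.3851 0.1954] [[0.002, 0.045, 0.999], [0.003, 0.999, -0.045], [-1.0, 0.003, 0.002]] F [ 0.1 -0.4 -0.6] g 0.265
jaw now 87.45 yaw -0.0053 shift x,y,z 0.0054 -0.2736 0.2098
```

Request:
{"method": "play_rows", "body": {"grip": [0,0,0,0,0,0,0,0,0,0,0,0], "delta_pos": [[0,-0.0304,0.0233],[0,-0.0304,0.0233],[0,-0.0304,0.0233],[0,-0.0304,0.0233],[0,-0.0304,0.0233],[0,-0.0304,0.0233],[0,-0.0304,0.0233],[0,-0.0304,0.0233],[0,-0.0304,0.0233],[0,0,0],[0,0,0],[0,0,0]], "yaw": [-0.005,0,0,0,0,0,0,0,0,0,0,0]}}

```text
time: 34.48
position: [0.6203, 0.1026, 0.192]
orientation: [0.014, 0.708, -0.014, 0.706]
wrist_force: [0.3, 0.3, -0.3]
gripper_width: 0.265
```

```bash
python3 - <<'E'
from h import *
d=cam("wrist"); o=st(); held(d,o); go(.6223,.104,.0705,87.75)
E
```

```text
34.53 [0.6202 0.1035 0.1923] [[-0.002, 0.039, 0.999], [-0.0, 0.999, -0.039], [-1.0, -0.0, -0.002]] F [-0.6  1.5  0.6] g 0.264
cap front [0.57   0.0983 0.1823] rel TCP [-0.0501 -0.0052 -0.01  ]
jaw now 87.78 yaw 0.0006 shift x,y,z 0.1218 0.0006 0.0021
```

Request:
{"method": "play_rows", "body": {"grip": [0,0,0,0,0,0,0,0,0,0,0,0], "delta_pos": [[0.01,0.0006,0.0021],[0.03,0,0],[0.03,0,0],[0.02,0,0],[0.008,0,0],[0.008,0,0],[0.006,0,0],[0.004,0,0],[0.003,0,0],[0,0,0],[0,0,0],[0,0,0]], "yaw": [0,0,0,0,0,0,0,0,0,0,0,0]}}

```text
time: 35.53
position: [0.6235, 0.1031, 0.0751]
orientation: [0.014, 0.707, -0.014, 0.707]
wrist_force: [0.0, -0.1, -0.4]
gripper_width: 0.267
```

```bash
python3 - <<'E'
from h import *
o=st(); go(.6223,.104,.0705,87.75)
E
```

```text
35.53 [0.6235 0.1031 0.0751] [[0.001, 0.04, 0.999], [0.0, 0.999, -0.04], [-1.0, 0.0, 0.001]] F [ 0.  -0.1 -0.4] g 0.267
jaw now 87.73 yaw -0.0004 shift x,y,z 0.0046 0.0008 -0.0013
```

Request:
{"method": "play_rows", "body": {"grip": [0,0,0,0.36,0.36,0.36,0.36,0.36,0.36,0.36,0.36,0.36], "delta_pos": [[0.002,0.0004,-0.0006],[0.002,0,0],[0,0,0],[0,0,0],[0,0,0],[0,0,0],[0,0,0],[-0.01,0,0],[-0.02,0,0],[-0.035,0,0],[-0.035,0,0],[-0.03,0,0]], "yaw": [0,0,0,0,0,0,0,0,0,0,0,0]}}

```text
time: 36.53
position: [0.6224, 0.1034, 0.2032]
orientation: [0.014, 0.707, -0.014, 0.707]
wrist_force: [1.0, 0.1, -0.2]
gripper_width: 0.358
```

Request:
{"method": "play_rows", "body": {"grip": [0.6,0.6,0.6,0.6,0.6,0.6,0.6,0.6,0.6], "delta_pos": [[-0.025,-0.01,-0.02],[-0.025,-0.01,-0.02],[-0.025,-0.01,-0.02],[-0.025,-0.01,-0.02],[-0.025,-0.01,-0.02],[-0.02,0,0],[0,0,0],[0,0,0],[0,0,0]], "yaw": [0,0,0,0,0,0,0,0,0]}}

```text
time: 37.28
position: [0.5204, 0.0577, 0.3452]
orientation: [0.014, 0.707, -0.014, 0.707]
wrist_force: [-0.8, -0.6, -0.4]
gripper_width: 0.6
```

```bash
python3 - <<'E'
from h import *
o=st(); print(np.round(o["joint_pos"],2));d=cam("wrist"); save(d,"w10.png",(80,0,640,400),1.4)
for c,a,p in blobs(d,(0,150,80),(8,255,255),(80,0,420,250),60): print("ph",c.round(1),a,axis(d,p,.040))
for c,a,p in blobs(d,(0,0,110),(180,60,255),(100,0,420,180),1000): print("plate",c.round(1),a,axis(d,p,.008))
E
```

```text
37.28 [0.5204 0.0577 0.3452] [[-0.001, 0.039, 0.999], [0.0, 0.999, -0.039], [-1.0, 0.0, -0.001]] F [-0.8 -0.6 -0.4] g 0.6
[-0.68  0.08  0.49  1.81 -0.04  1.26  1.35]
ph [313.6 151. ] 360 (array([0.45316489, 0.06041951]), [8.830767631530762, 64.34075164794922], np.float64(88.34607052500867))
plate [315.3 149.1] 8510 (array([0.45310849, 0.06055922]), [76.6717300415039, 224.57180786132812], np.float64(87.69975720890025))
```

View pics/w10.png

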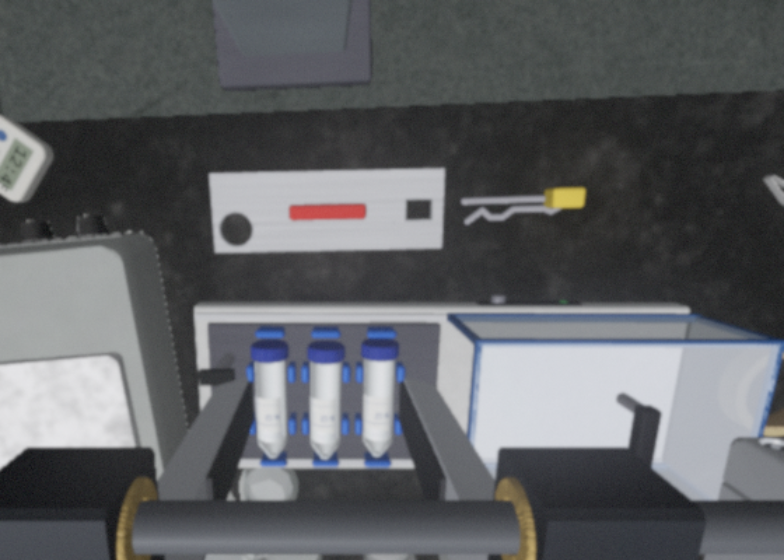

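Request:
{"method": "play_rows", "body": {"grip": [1,1,1,1,1,1,1,1], "delta_pos": [[0.015,-0.005,0.024],[0.016,-0.005,0.024],[0.016,-0.005,0.024],[0.016,-0.005,0.024],[0.016,-0.005,0.024],[0.016,-0.005,0.0],[0,0,0],[0,0,0]], "yaw": [0,0,0,0,0,0,0,0]}}

```text
time: 38.0
position: [0.6386, 0.0224, 0.2489]
orientation: [0.014, 0.708, -0.015, 0.706]
wrist_force: [-0.2, -0.1, 0.1]
gripper_width: 1.001
```

```bash
python3 - <<'E'
from h import *
import pickle
o=st(); d=cam("wrist"); pickle.dump(d,open("w11.pkl","wb")); save(d,"w11.png",(140,150,540,350),2)
E
```

```text
38.0 [0.6386 0.0224 0.2489] [[-0.004, 0.04, 0.999], [-0.001, 0.999, -0.04], [-1.0, -0.001, -0.003]] F [-0.2 -0.1  0.1] g 1.001
```

View pics/w11.png

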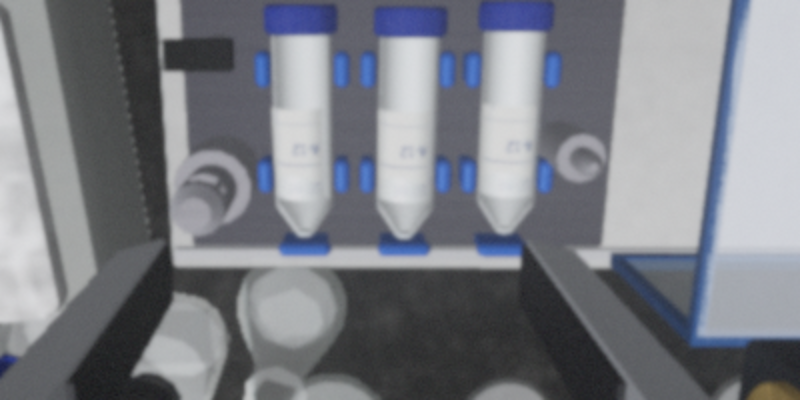

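```bash
python3 - <<'E'
from h import *
import pickle
d=pickle.load(open("w11.pkl","rb")); a=np.radians(-2.25); X=np.array([np.cos(a),np.sin(a)]); Y=np.array([-X[1],X[0]])
E=[]
for n,u,v,z,s in [("dsh",580,158,.073,(13,82)),("dtop",587,161,.091,(13,82)),("p109",200,211,.109,(28,-95)),("ptop",196,214,.114,(28,-95)),("pcol",213,190,.073,(28,-95)),("rest",199,54,.094,(-37,-95))]:
    p=ray(d,140+u/2,150+v/2,z)[:2]; og=p-X*s[0]/1e3-Y*s[1]/1e3; E.append(og); print(n,p.round(4),"origin",og.round(4))
m=np.mean(E,0); print(m.round(4),"seat",(m+X*.013-Y*.006).round(4),"hole",(m+X*.028-Y*.095).round(4),"post-dowel dir",)
E
```

```text
dsh [0.6461 0.1334] origin [0.6299 0.052 ]
dtop [0.6433 0.1307] origin [0.627  0.0493]
p109 [ 0.6546 -0.0427] origin [0.6304 0.0534]
ptop [ 0.6544 -0.0433] origin [0.6302 0.0527]
pcol [ 0.6551 -0.0436] origin [0.6308 0.0524]
rest [ 0.5883 -0.0401] origin [0.629  0.0534]
[0.6296 0.0522] seat [0.6423 0.0457] hole [ 0.6538 -0.0438] post-dowel dir
```

Request:
{"method": "play_rows", "body": {"grip": [0.5,0.5,0.5,0.5,0.5,0.5,0.5,0.5,0.5,0.5,0.5,0.5], "delta_pos": [[0,0,0],[0,0,0],[0,0,0],[0,0,0],[0,0,0],[0,0,0],[0,0,0],[0,0,0],[0,0,0],[0,0,0],[0,0,0],[0,0,0]], "yaw": [0.121,0.121,0.121,0.121,0.121,0.121,0.121,0.121,0.121,0.121,0.121,0.121]}}

```text
time: 39.05
position: [0.6393, 0.0237, 0.2519]
orientation: [0.482, 0.518, -0.48, 0.518]
wrist_force: [0.8, 1.0, 0.0]
gripper_width: 0.5
```

Request:
{"method": "play_rows", "body": {"grip": [0.5,0.5,0.5,0.5,0.5,0.5,0.5,0.5,0.5,0.5], "delta_pos": [[0,0,0],[0.0165,-0.0312,-0.0051],[0.0165,-0.0312,-0.0051],[0.0165,-0.0312,-0.0051],[0.0165,-0.0312,-0.0051],[0.0165,-0.0312,-0.0051],[0.0165,-0.0312,-0.0051],[0,0,0],[0,0,0],[0,0,0]], "yaw": [0.119,0,0,0,0,0,0,0,0,0]}}

```text
time: 39.88
position: [0.4544, 0.0617, 0.1526]
orientation: [0.51, 0.49, -0.509, 0.49]
wrist_force: [1.0, -0.3, 0.6]
gripper_width: 0.498
```

```bash
python3 - <<'E'
from h import *
o=st(); d=cam("wrist"); save(d,"w12.png")
for c,a,p in blobs(d,(0,150,80),(8,255,255),(0,0,640,400),60): print("ph",c.round(1),a,axis(d,p,.040))
for c,a,p in blobs(d,(20,120,100),(35,255,255),(0,0,640,280),60): print("grip",c.round(1),a,axis(d,p,.024))
go(.453,.0605,.039,-2.25)
E
```

```text
39.88 [0.4544 0.0617 0.1526] [[0.002, 0.999, -0.039], [0.002, -0.039, -0.999], [-1.0, 0.002, -0.002]] F [ 1.  -0.3  0.6] g 0.498
jaw now -2.25 yaw 0.0 shift x,y,z 0.1136 -0.0018 0.001
```

Request:
{"method": "play_rows", "body": {"grip": [0.5,0.5,0.5,0.5,0.5,0.5,0,0,0,0,0,0], "delta_pos": [[0.035,-0.0018,0.001],[0.035,0,0],[0.025,0,0],[0.0115,0,0],[0.005,0,0],[0,0,0],[0,0,0],[0,0,0],[0,0,0],[0,0,0],[0,0,0],[0,0,0]], "yaw": [0,0,0,0,0,0,0,0,0,0,0,0]}}

```text
time: 40.93
position: [0.4521, 0.0602, 0.0404]
orientation: [0.51, 0.49, -0.509, 0.49]
wrist_force: [-1.6, 0.9, 9.7]
gripper_width: 0.147
```

Request:
{"method": "play_rows", "body": {"grip": [0,0,0,0,0,0,0,0,0,0,0,0], "delta_pos": [[0,0,0],[0,0,0],[0,0,0],[-0.01,0,0],[-0.02,0,0],[-0.03,0,0],[-0.03,0,0],[-0.03,0,0],[-0.03,0,0],[0,0,0],[0,0,0],[0,0,0]], "yaw": [0,0,0,0,0,0,0,0,0,0,0,0]}}

```text
time: 41.93
position: [0.4511, 0.0602, 0.1896]
orientation: [-0.51, -0.49, 0.51, -0.49]
wrist_force: [-0.2, -1.2, -3.0]
gripper_width: 0.144
```

```bash
python3 - <<'E'
from h import *
o=st(); d=cam("scene"); save(d,"s13.png",(220,200,460,380),3)
d=cam("wrist"); save(d,"w13.png"); go(.6425,.046,.18,-2.25)
E
```

```text
41.93 [0.4511 0.0602 0.1896] [[-0.001, 0.999, -0.039], [0.001, -0.039, -0.999], [-1.0, -0.001, -0.001]] F [-0.2 -1.2 -3. ] g 0.144
jaw now -2.29 yaw -0.0007 shift x,y,z 0.0091 0.1919 0.0061
```

View pics/s13.png

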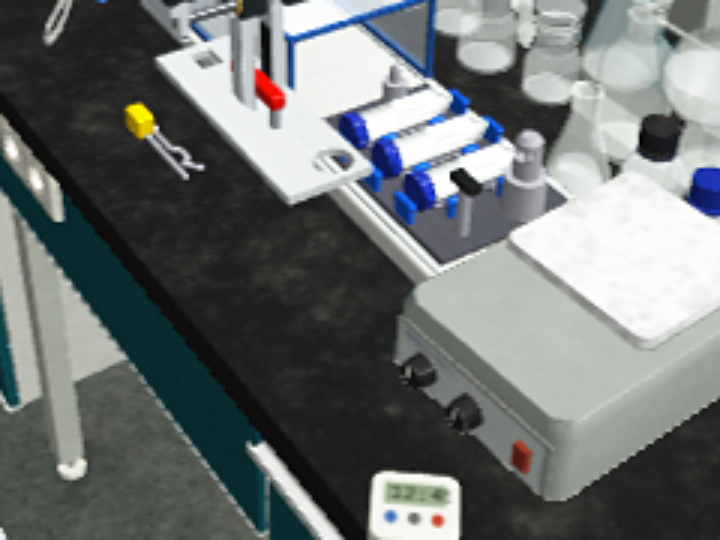

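Request:
{"method": "play_rows", "body": {"grip": [0,0,0,0,0,0,0,0,0,0], "delta_pos": [[0,0.02,0.001],[0,0.032,0.001],[0,0.032,0.001],[0,0.032,0.001],[0,0.032,0.001],[0,0.028,0.001],[0,0.016,0],[0,0,0],[0,0,0],[0,0,0]], "yaw": [0,0,0,0,0,0,0,0,0,0]}}

```text
time: 42.87
position: [0.6424, 0.0455, 0.1886]
orientation: [-0.509, -0.49, 0.511, -0.489]
wrist_force: [-0.9, 0.5, -1.3]
gripper_width: 0.15
```

```bash
python3 - <<'E'
from h import *
o=st(); go(.6425,.046,.159,-2.25)
d=cam("top"); s=cam("scene")
a=d["image"][165:255,255:395,::-1]; b=s["image"][225:345,310:480,::-1]; w=cam("wrist")["image"][:,:,::-1]
a=cv2.resize(a,(400,257)); b=cv2.resize(b,(400,282)); w=cv2.resize(w,(400,300)); 
cv2.imwrite("pics/m14.png",np.hstack([np.vstack([a,b]),np.vstack([w,np.zeros((239,400,3),np.uint8)])]))
E
```

```text
42.87 [0.6424 0.0455 0.1886] [[-0.002, 0.999, -0.041], [-0.001, -0.041, -0.999], [-1.0, -0.002, 0.001]] F [-0.9  0.5 -1.3] g 0.15
jaw now -2.34 yaw -0.0017 shift x,y,z 0.0296 0.0001 -0.0005
```

View pics/m14.png

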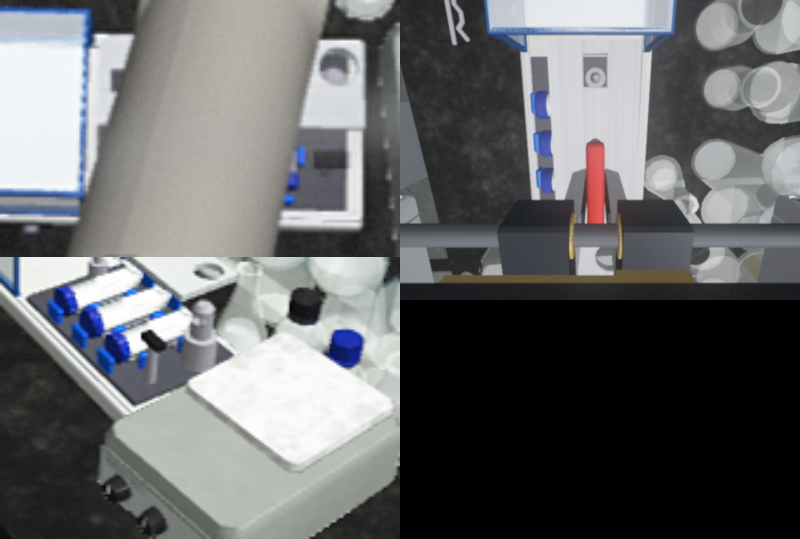

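```bash
python3 - <<'E'
from h import *
d=cam("wrist"); save(d,"w15.png",(280,80,350,150),8)
print("slot",ray(d,312,114,.1575).round(4),"dowel",ray(d,314,122,.091).round(4))
g=cv2.cvtColor(d["image"],cv2.COLOR_RGB2GRAY)[80:150,285:345]
print("cam",d["o"].round(4)); b=blobs(d,(0,0,0),(180,255,125),(285,75,345,150),80); print([(c.round(1),a,p.min(0),p.max(0)) for c,a,p in b])
E
```

```text
slot [0.646  0.134  0.1575] dowel [0.6472 0.1343 0.091 ]
cam [0.6459 0.1185 0.3448]
[]
```

Request:
{"method": "play_rows", "body": {"grip": [0,0,0,0,0,0,0,0,0,0,0,0], "delta_pos": [[0.01,0.0005,0],[0.01,0,0],[0.01,0,0],[0.006,0,0],[0.006,0,0],[0.006,0,0],[0.006,0,0],[0.006,0,0],[0.004,0,0],[0.004,0,0],[0,0,0],[0,0,0]], "yaw": [0,0,0,0,0,0,0,0,0,0,0,0]}}

```text
time: 44.07
position: [0.6439, 0.0462, 0.1219]
orientation: [-0.51, -0.49, 0.51, -0.49]
wrist_force: [0.8, 1.0, -1.2]
gripper_width: 0.144
```

```bash
python3 - <<'E'
from h import *
st()
E
```

```text
44.07 [0.6439 0.0462 0.1219] [[-0.0, 0.999, -0.04], [-0.0, -0.04, -0.999], [-1.0, -0.0, 0.0]] F [ 0.8  1.  -1.2] g 0.144
```

Post and dowel have entered freely; lower the last part.

Request:
{"method": "play_rows", "body": {"grip": [0,0,0,0,0,0], "delta_pos": [[0.003,0,0],[0.003,0,0],[0.002,0,0],[0.001,0,0],[0,0,0],[0,0,0]], "yaw": [0,0,0,0,0,0]}}

```text
time: 44.57
position: [0.6439, 0.0463, 0.1135]
orientation: [0.51, 0.49, -0.51, 0.49]
wrist_force: [-4.4, 0.2, 7.2]
gripper_width: 0.142
```

Request:
{"method": "play_rows", "body": {"grip": [0,0.5,0.5,0.5,0.5,0.5,0.5,0.5,0.5,0.5,0.5,0.5], "delta_pos": [[-0.001,0,0],[0,0,0],[0,0,0],[0,0,0],[0,0,0],[0,0,0],[0,0,0],[-0.01,0,0],[-0.02,0,0],[-0.03,0,0],[-0.03,0,0],[-0.03,0,0]], "yaw": [0,0,0,0,0,0,0,0,0,0,0,0]}}

```text
time: 45.57
position: [0.6436, 0.0459, 0.236]
orientation: [-0.51, -0.49, 0.51, -0.49]
wrist_force: [-0.5, 0.4, -0.7]
gripper_width: 0.503
```

Request:
{"method": "play_rows", "body": {"grip": [0.5,0.5,0.5,0.5,0.5,0.5,0.5,0.5,0.5,0.5], "delta_pos": [[0,-0.0283,-0.0223],[0,-0.0283,-0.0223],[0,-0.0283,-0.0223],[0,-0.0283,-0.0223],[0,-0.0283,-0.0223],[0,-0.0283,-0.0223],[0,-0.0283,-0.0223],[0,0,0],[0,0,0],[0,0,0]], "yaw": [0,0,0,0,0,0,0,0,0,0]}}

```text
time: 46.4
position: [0.4525, 0.21, 0.2346]
orientation: [0.51, 0.49, -0.509, 0.49]
wrist_force: [0.8, -0.3, -0.1]
gripper_width: 0.5
```

```bash
python3 - <<'E'
from h import *
o=st(); d=cam("wrist"); s=cam("scene"); t=cam("top")
for c,a,p in blobs(d,(20,120,100),(35,255,255),(200,0,440,400),60): print("grip",c.round(1),a,axis(d,p,.024),axis(d,p,.012))
for c,a,p in blobs(d,(0,0,95),(180,70,255),(240,120,420,330),60): print("wire",c.round(1),a,axis(d,p,.004),p.min(0),p.max(0))
cl=lambda im,sz:cv2.resize(im[:,:,::-1],sz)
cv2.imwrite("pics/m16.png",np.hstack([np.vstack([cl(t["image"][165:255,255:395],(400,257)),cl(s["image"][225:345,310:480],(400,282))]),np.vstack([cl(d["image"][:400],(400,250)),cl(d["image"][100:330,220:450],(289,289)) if 0 else np.hstack([cl(d["image"][100:330,220:450],(289,289)),np.zeros((289,111,3),np.uint8)])])]))
E
```

```text
46.4 [0.4525 0.21   0.2346] [[0.0, 0.999, -0.039], [0.001, -0.039, -0.999], [-1.0, 0.0, -0.001]] F [ 0.8 -0.3 -0.1] g 0.5
grip [305.9 143.1] 555 (array([0.44907996, 0.28440363]), [17.921875, 30.817106246948242], np.float64(86.10613184002669)) (array([0.4488688 , 0.28447989]), [18.509918212890625, 31.828327178955078], np.float64(86.10613184002669))
wire [399.8 259.7] 3685 (array([0.53975397, 0.1854819 ]), [64.31053161621094, 239.22976684570312], np.float64(84.34419213843499)) [361 120] [419 329]
wire [319.6 187.5] 546 (array([0.46041248, 0.24061703]), [14.269393920898438, 95.38114166259766], np.float64(93.63504168319822)) [313 140] [329 228]
wire [308.7 195.3] 437 (array([0.44939935, 0.22889488]), [6.56468391418457, 78.85626983642578], np.float64(89.6770044184282)) [305 160] [312 232]
wire [398.9 199.1] 70 (array([0.54775623, 0.22282187]), [6.556900501251221, 11.183398246765137], np.float64(87.65694142392717)) [396 194] [402 204]
wire [417.6 235. ] 145 (array([0.56819269, 0.18322989]), [5.647988796234131, 48.62173080444336], np.float64(90.58585052280421)) [414 212] [419 254]
wire [249.  295.5] 850 (array([0.37035382, 0.11259818]), [23.393856048583984, 81.42928314208984], np.float64(71.09913483165029)) [240 270] [265 329]
```

View pics/m16.png

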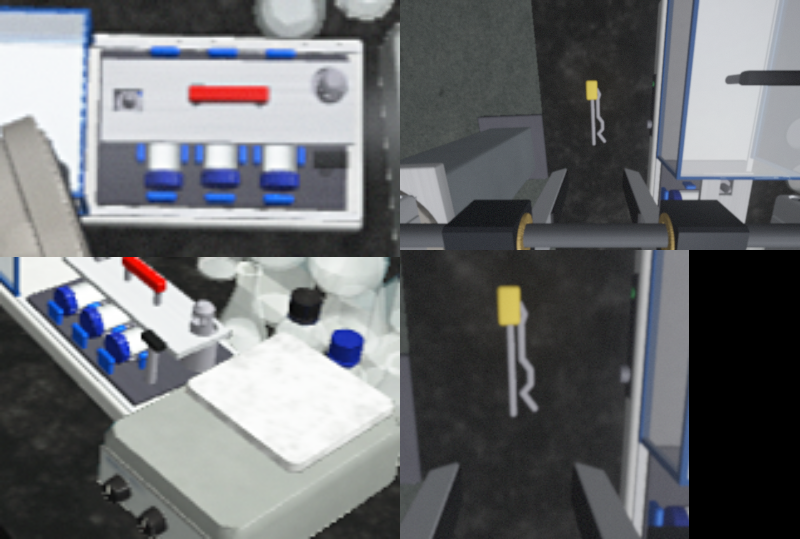

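Request:
{"method": "play_rows", "body": {"grip": [0.5,0.5,0.5,0.5,0.5,0.5,0.5,0.5,0.5,0.5,0.5,0.5], "delta_pos": [[0,0,0],[0.01,-0.001,-0.0245],[0.02,-0.001,-0.025],[0.03,-0.001,-0.025],[0.035,0,0],[0.035,0,0],[0.03,0,0],[0.02,0,0],[0.012,0,0],[0.006,0,0],[0,0,0],[0,0,0]], "yaw": [-0.046,0,0,0,0,0,0,0,0,0,0,0]}}

```text
time: 47.55
position: [0.4495, 0.2843, 0.0367]
orientation: [0.499, 0.501, -0.498, 0.501]
wrist_force: [-0.1, 0.1, 0.2]
gripper_width: 0.498
```

```bash
python3 - <<'E'
from h import *
o=st(); go(.449,.2845,.0275,.4)
E
```

```text
47.55 [0.4495 0.2843 0.0367] [[0.001, 1.0, 0.005], [0.0, 0.005, -1.0], [-1.0, 0.001, -0.0]] F [-0.1  0.1  0.2] g 0.498
jaw now 0.29 yaw -0.0019 shift x,y,z 0.0092 -0.0005 -0.0002
```

Request:
{"method": "play_rows", "body": {"grip": [0.5,0.5,0.5,0,0,0,0,0,0,0,0,0], "delta_pos": [[0.005,-0.0005,0],[0.004,0,0],[0,0,0],[0,0,0],[0,0,0],[0,0,0],[0,0,0],[0,0,0],[0,0,0],[0,0,0],[0,0,0],[0,0,0]], "yaw": [-0.002,0,0,0,0,0,0,0,0,0,0,0]}}

```text
time: 48.55
position: [0.4482, 0.2847, 0.0271]
orientation: [0.498, 0.502, -0.498, 0.502]
wrist_force: [-1.4, 0.1, 5.1]
gripper_width: 0.19
```

```bash
python3 - <<'E'
from h import *
st()
E
```

```text
48.55 [0.4482 0.2847 0.0271] [[0.0, 1.0, 0.008], [0.0, 0.008, -1.0], [-1.0, 0.0, -0.0]] F [-1.4  0.1  5.1] g 0.19
```

Request:
{"method": "play_rows", "body": {"grip": [0,0,0,0,0,0,0,0,0], "delta_pos": [[-0.01,0,0],[-0.02,0,0],[-0.035,0,0],[-0.04,0,0],[-0.04,0,0],[-0.01,0,0],[0,0,0],[0,0,0],[0,0,0]], "yaw": [0,0,0,0,0,0,0,0,0]}}

```text
time: 49.3
position: [0.4474, 0.2844, 0.1811]
orientation: [0.497, 0.502, -0.498, 0.502]
wrist_force: [-0.6, -1.0, -1.8]
gripper_width: 0.189
```

Request:
{"method": "play_rows", "body": {"grip": [0,0,0,0,0,0,0,0,0,0,0,0], "delta_pos": [[0,0,0],[0,0,0],[0,0,0],[0,0,0],[0,0,0],[0,0,0],[0,0,0],[0,0,0],[0,0,0],[0,0,0],[0,0,0],[0,0,0]], "yaw": [-0.124,-0.124,-0.124,-0.124,-0.124,-0.124,-0.124,-0.124,-0.124,-0.124,-0.124,-0.124]}}

```text
time: 50.3
position: [0.4475, 0.2839, 0.1804]
orientation: [0.024, 0.707, -0.025, 0.706]
wrist_force: [0.7, 0.5, -0.7]
gripper_width: 0.188
```

```bash
python3 - <<'E'
from h import *
o=st(); print(np.round(o["joint_pos"],2)); go(.48,-.03,.18,87.75)
E
```

```text
50.3 [0.4475 0.2839 0.1804] [[-0.002, 0.069, 0.998], [-0.002, 0.998, -0.069], [-1.0, -0.002, -0.002]] F [ 0.7  0.5 -0.7] g 0.188
[-1.17  0.28  0.58  2.01 -0.19  0.91  1.  ]
jaw now 86.05 yaw -0.0296 shift x,y,z 0.0004 -0.3124 0.0448
```

Request:
{"method": "play_rows", "body": {"grip": [0,0,0,0,0,0,0,0,0,0,0,0], "delta_pos": [[0,0,0],[0,-0.032,0.008],[0,-0.032,0.008],[0,-0.032,0.008],[0,-0.032,0.008],[0,-0.032,0.008],[0,-0.032,0.008],[0,-0.032,0.008],[0,-0.032,0.008],[0,-0.032,0.008],[0,-0.032,0.008],[0,0,0]], "yaw": [-0.0296,0,0,0,0,0,0,0,0,0,0,0]}}

```text
time: 51.3
position: [0.5133, -0.0451, 0.181]
orientation: [0.017, 0.707, -0.019, 0.706]
wrist_force: [-0.6, -1.1, -1.0]
gripper_width: 0.187
```

Request:
{"method": "play_rows", "body": {"grip": [0,0,0], "delta_pos": [[0,0,0],[0,0,0],[0,0,0]], "yaw": [0,0,0]}}

```text
time: 51.55
position: [0.5132, -0.0378, 0.1812]
orientation: [0.015, 0.707, -0.016, 0.706]
wrist_force: [0.2, 0.5, -1.4]
gripper_width: 0.19
```

```bash
python3 - <<'E'
from h import *
import pickle
o=st(); go(.515,-.038,.1221,87.75); M=R.from_quat(o["orientation"]).as_matrix()
D={n:cam(n) for n in ("wrist","scene","top")}; pickle.dump((D,o),open("c.pkl","wb"))
w=D["wrist"]
for c,a,p in blobs(w,(20,120,100),(35,255,255),(150,100,500,480),60): print("grip",c.round(1),a)
tip=np.array(o["position"])+M[:,2]*.095+M[:,0]*.0241; 
for n in D: print(n,"tip px",proj(D[n],tip).round(1),"hole px",proj(D[n],[.654,-.0435,.098]).round(1))
E
```

```text
51.55 [ 0.5132 -0.0378  0.1812] [[-0.002, 0.044, 0.999], [-0.0, 0.999, -0.044], [-1.0, -0.0, -0.002]] F [ 0.2  0.5 -1.4] g 0.19
jaw now 87.49 yaw -0.0046 shift x,y,z 0.0591 -0.0002 0.0018
grip [312.4 293.5] 2385
wrist tip px [314.  431.5] hole px [314.2 422. ]
scene tip px [382.7 235.6] hole px [395.3 249.3]
top tip px [373.3 207.7] hole px [371.1 194.6]
```

Request:
{"method": "play_rows", "body": {"grip": [0,0,0,0,0,0,0,0], "delta_pos": [[0.015,0,0.0018],[0.02,0,0],[0.012,0,0],[0.008,0,0],[0.004,0,0],[0,0,0],[0,0,0],[0,0,0]], "yaw": [-0.0046,0,0,0,0,0,0,0]}}

```text
time: 52.37
position: [0.5158, -0.0388, 0.1236]
orientation: [0.014, 0.707, -0.014, 0.707]
wrist_force: [0.2, -0.2, 0.4]
gripper_width: 0.188
```

```bash
python3 - <<'E'
from h import *
o=st(); go(.53,-.0435+.124*.0393,.1221,87.75)
d=cam("scene"); save(d,"s17.png",(350,210,450,290),8)
w=cam("wrist"); 
for c,a,p in blobs(w,(20,120,100),(35,255,255),(150,100,500,480),60):
    e,_,_=axis(w,p,.119); print("grip",c.round(1),a,e.round(4),p.min(0),p.max(0),(e-np.array(o["position"])[:2]).round(4))
E
```

```text
52.37 [ 0.5158 -0.0388  0.1236] [[0.001, 0.041, 0.999], [0.0, 0.999, -0.041], [-1.0, 0.0, 0.001]] F [ 0.2 -0.2  0.4] g 0.188
jaw now 87.68 yaw -0.0013 shift x,y,z 0.0015 0.0007 0.0141
grip [312.4 292.6] 2458 [ 0.5119 -0.0398] [293 259] [331 326] [-0.0039 -0.001 ]
```

Request:
{"method": "play_rows", "body": {"grip": [0,0,0,0,0,0,0,0], "delta_pos": [[0.0015,0.001,0.008],[0,0,0.008],[0,0,0.006],[0,0,0.006],[0,0,0.004],[0,0,0.004],[0,0,0],[0,0,0]], "yaw": [-0.0013,0,0,0,0,0,0,0]}}

```text
time: 53.13
position: [0.5515, -0.0394, 0.1214]
orientation: [0.014, 0.707, -0.014, 0.707]
wrist_force: [0.4, -0.2, -1.4]
gripper_width: 0.187
```

```bash
python3 - <<'E'
from h import *
o=st(); go(.575,-.043+.079*.0393,.1221,87.75)
E
```

```text
53.13 [ 0.5515 -0.0394  0.1214] [[-0.0, 0.039, 0.999], [-0.0, 0.999, -0.039], [-1.0, -0.0, -0.0]] F [ 0.4 -0.2 -1.4] g 0.187
jaw now 87.75 yaw -0.0001 shift x,y,z -0.0007 0.0004 0.0235
```

Request:
{"method": "play_rows", "body": {"grip": [0,0,0,0,0,0], "delta_pos": [[-0.0005,0,0.003],[0,0,0.003],[0,0,0.003],[0,0,0.002],[0,0,0],[0,0,0]], "yaw": [0,0,0,0,0,0]}}

```text
time: 53.63
position: [0.5625, -0.0397, 0.1219]
orientation: [0.014, 0.707, -0.014, 0.707]
wrist_force: [-0.2, -0.4, -0.9]
gripper_width: 0.187
```

Request:
{"method": "play_rows", "body": {"grip": [0,0,0,0,0,0,0,0,0], "delta_pos": [[0,0,0.004],[0,0,0.004],[0,0,0.004],[0,0,0.004],[0,0,0.004],[0,0,0.004],[0,0,0.004],[0,0,0],[0,0,0]], "yaw": [0,0,0,0,0,0,0,0,0]}}

```text
time: 54.38
position: [0.5919, -0.041, 0.1224]
orientation: [0.014, 0.706, -0.014, 0.708]
wrist_force: [7.4, 2.0, -2.3]
gripper_width: 0.188
```

```bash
python3 - <<'E'
from h import *
o=st(); w=cam("wrist"); 
for c,a,p in blobs(w,(20,120,100),(35,255,255),(150,100,500,480),60):
    e,_,_=axis(w,p,.119); print("grip",c.round(1),a,e.round(4),p.min(0),p.max(0),(e-np.array(o["position"])[:2]).round(4))
E
```

```text
54.38 [ 0.5919 -0.041   0.1224] [[0.002, 0.039, 0.999], [-0.001, 0.999, -0.039], [-1.0, -0.0, 0.003]] F [ 7.4  2.  -2.3] g 0.188
grip [312.1 293. ] 2352 [ 0.5876 -0.0418] [294 260] [331 326] [-0.0043 -0.0008]
```

Request:
{"method": "play_rows", "body": {"grip": [0,0,0,0], "delta_pos": [[0,0,0.0015],[0,0,0.001],[0,0,0],[0,0,0]], "yaw": [0,0,0,0]}}

```text
time: 54.77
position: [0.5929, -0.0411, 0.122]
orientation: [0.014, 0.707, -0.014, 0.707]
wrist_force: [1.0, 0.1, -0.4]
gripper_width: 0.193
```

Request:
{"method": "play_rows", "body": {"grip": [0,0,0,0], "delta_pos": [[0,0,0.0015],[0,0,0],[0,0,0],[0,0,0]], "yaw": [0,0,0,0]}}

```text
time: 55.1
position: [0.5943, -0.041, 0.1219]
orientation: [0.014, 0.707, -0.014, 0.707]
wrist_force: [-0.2, -0.0, -0.6]
gripper_width: 0.191
```

Request:
{"method": "play_rows", "body": {"grip": [0,0,0,0], "delta_pos": [[0,0,0.0015],[0,0,0],[0,0,0],[0,0,0]], "yaw": [0,0,0,0]}}

```text
time: 55.43
position: [0.5959, -0.041, 0.1219]
orientation: [0.014, 0.707, -0.014, 0.707]
wrist_force: [0.5, -0.4, -0.0]
gripper_width: 0.188
```

Request:
{"method": "play_rows", "body": {"grip": [0,0,0,0], "delta_pos": [[0,0,0.0015],[0,0,0],[0,0,0],[0,0,0]], "yaw": [0,0,0,0]}}

```text
time: 55.77
position: [0.5974, -0.0409, 0.122]
orientation: [0.014, 0.707, -0.014, 0.707]
wrist_force: [-1.0, -0.3, -0.3]
gripper_width: 0.191
```

Request:
{"method": "play_rows", "body": {"grip": [0,0,0,0], "delta_pos": [[0,0,0.0012],[0,0,0],[0,0,0],[0,0,0]], "yaw": [0,0,0,0]}}

```text
time: 56.1
position: [0.5985, -0.0408, 0.1219]
orientation: [0.014, 0.707, -0.014, 0.707]
wrist_force: [-2.0, 2.8, -0.9]
gripper_width: 0.186
```

```bash
python3 - <<'E'
from h import *
o=st(); w=cam("wrist"); 
for c,a,p in blobs(w,(20,120,100),(35,255,255),(150,100,500,480),60):
    e,_,_=axis(w,p,.119); print("grip",c.round(1),a,e.round(4),p.min(0),p.max(0),(e-np.array(o["position"])[:2]).round(4))
E
```

```text
56.1 [ 0.5985 -0.0408  0.1219] [[-0.0, 0.039, 0.999], [0.0, 0.999, -0.039], [-1.0, 0.0, -0.0]] F [-2.   2.8 -0.9] g 0.186
grip [312.1 292.7] 2360 [ 0.5935 -0.0416] [294 259] [331 325] [-0.005  -0.0008]
```

Request:
{"method": "play_rows", "body": {"grip": [0,0,0,0,0.45,0.45,0.45,0.45,0.45,0.45,0.45,0.45], "delta_pos": [[0,0,-0.0015],[0,0,-0.0015],[0,0,0],[0,0,0],[0,0,0],[0,0,0],[0,0,0],[0,0,0],[0,0,0],[-0.01,0,0],[-0.02,0,0],[-0.03,0,0]], "yaw": [0,0,0,0,0,0,0,0,0,0,0,0]}}

```text
time: 57.15
position: [0.5945, -0.041, 0.1815]
orientation: [0.014, 0.708, -0.014, 0.706]
wrist_force: [0.6, 0.1, 0.7]
gripper_width: 0.456
```

Request:
{"method": "play_rows", "body": {"grip": [0.6,0.6,0.6,0.6,0.6,0.6,0.6,0.6], "delta_pos": [[-0.02,0.03,0.01],[-0.02,0.03,0.01],[-0.02,0.03,0.01],[-0.01,0.03,0.01],[-0.01,0,0],[0,0,0],[0,0,0],[0,0,0]], "yaw": [0,0,0,0,0,0,0,0]}}

```text
time: 57.82
position: [0.6398, 0.0761, 0.2617]
orientation: [0.014, 0.707, -0.015, 0.707]
wrist_force: [0.4, -0.3, -0.2]
gripper_width: 0.599
```

```bash
python3 - <<'E'
from h import *
import pickle
o=st(); w=cam("wrist"); s=cam("scene"); t=cam("top"); pickle.dump((w,s,t,o),open("f.pkl","wb"))
for c,a,p in blobs(w,(20,120,100),(35,255,255),(50,50,500,380),60):
    e=axis(w,p,.119); print("grip",c.round(1),a,e,p.min(0),p.max(0))
print("hole px",proj(w,[.654,-.0433,.098]).round(0),"guard handle px",proj(w,[.638,.289,.169]).round(0))
H=blobs(w,(0,0,0),(180,255,60),(380,100,640,300),60); print([(c.round(1),a,ray(w,*c,.169).round(3)) for c,a,p in H])
cl=lambda im,sz:cv2.resize(im[:,:,::-1],sz,interpolation=cv2.INTER_CUBIC)
cv2.imwrite("pics/m18.png",np.hstack([np.vstack([cl(w["image"][130:330,100:400],(450,300)),cl(t["image"][170:250,300:400],(375,300)) if 0 else np.hstack([cl(t["image"][170:250,290:400],(412,300)),np.zeros((300,38,3),np.uint8)])]),np.vstack([cl(s["image"][225:305,340:430],(338,300)),np.zeros((300,338,3),np.uint8)])]))
E
```

```text
57.82 [0.6398 0.0761 0.2617] [[-0.001, 0.041, 0.999], [-0.0, 0.999, -0.041], [-1.0, -0.0, -0.001]] F [ 0.4 -0.3 -0.2] g 0.599
grip [173.4 185.7] 919 (array([ 0.59458807, -0.03900231]), [23.427392959594727, 30.00956916809082], np.float64(170.33328146684917)) [159 168] [188 204]
hole px [187. 248.] guard handle px [609. 236.]
[(array([431.8, 107.4]), np.int32(1646), array([0.545, 0.157, 0.169])), (array([582.7, 109.1]), np.int32(2326), array([0.55 , 0.257, 0.169])), (array([601.5, 232.8]), np.int32(2558), array([0.635, 0.283, 0.169]))]
```

View pics/m18.png

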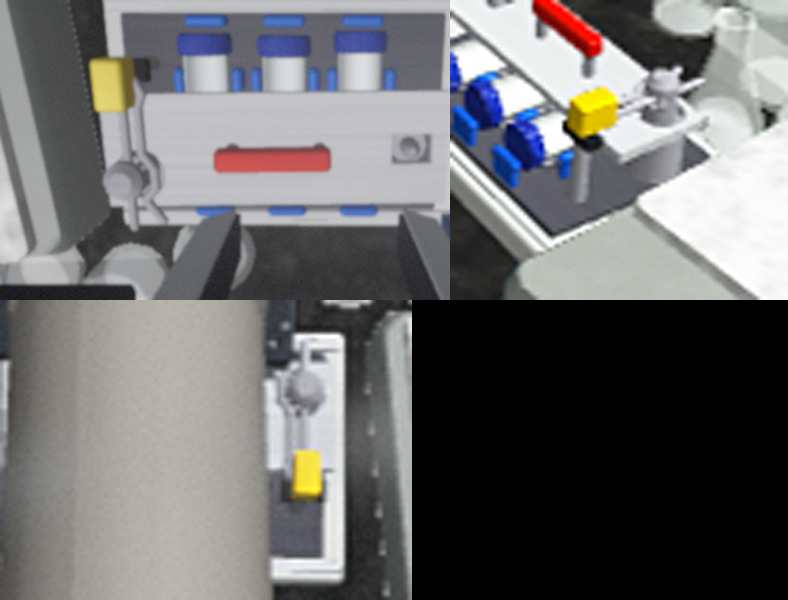

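Request:
{"method": "play_rows", "body": {"grip": [0.6,0.6,0.6,0.6,0.6,0.6,0.6,0.6,0.6], "delta_pos": [[0,0.036,-0.0017],[0,0.036,-0.0017],[0,0.036,-0.0017],[0,0.036,-0.0017],[0,0.036,-0.0017],[0,0.036,-0.0017],[0,0,0],[0,0,0],[0,0,0]], "yaw": [0,0,0,0,0,0,0,0,0]}}

```text
time: 58.72
position: [0.6386, 0.2926, 0.2615]
orientation: [0.014, 0.707, -0.014, 0.707]
wrist_force: [1.1, -0.5, 0.2]
gripper_width: 0.601
```

```bash
python3 - <<'E'
from h import *
o=st(); go(.638,.290,.168,87.75)
w=cam("wrist"); H=blobs(w,(0,0,0),(180,255,60),(200,150,440,330),60); print([(c.round(1),a,p.min(0),p.max(0),ray(w,*c,.169).round(3)) for c,a,p in H])
E
```

```text
58.72 [0.6386 0.2926 0.2615] [[-0.0, 0.04, 0.999], [-0.001, 0.999, -0.04], [-1.0, -0.001, -0.0]] F [ 1.1 -0.5  0.2] g 0.601
jaw now 87.71 yaw -0.0006 shift x,y,z 0.0935 -0.0026 -0.0005
[(array([244.9, 319.1]), np.int32(323), array([233, 305]), array([255, 329]), array([0.692, 0.237, 0.169])), (array([382. , 322.9]), np.int32(179), array([373, 313]), array([391, 329]), array([0.699, 0.343, 0.169]))]
```

```bash
python3 - <<'E'
from h import *
w=cam("wrist"); g=cv2.cvtColor(w["image"],cv2.COLOR_RGB2GRAY); print(g[245,200:440:6].tolist())
for T in (80,100): print(T,[(c.round(1),a,p.min(0),p.max(0),ray(w,*c,.169).round(3)) for c,a,p in blobs(w,(0,0,0),(180,255,T),(240,180,400,300),100)])
E
```

```text
[209, 219, 218, 220, 218, 220, 218, 220, 218, 220, 217, 217, 218, 218, 216, 216, 216, 86, 87, 81, 213, 216, 215, 215, 215, 216, 215, 214, 214, 214, 216, 214, 214, 214, 214, 214, 183, 185, 182, 183]
80 [(array([254.3, 290.7]), np.int32(193), array([246, 275]), array([259, 299]), array([0.669, 0.246, 0.169])), (array([312.2, 290.1]), np.int32(101), array([307, 276]), array([315, 298]), array([0.67 , 0.289, 0.169])), (array([370.7, 291.4]), np.int32(163), array([366, 277]), array([378, 299]), array([0.673, 0.333, 0.169]))]
100 [(array([308.5, 246.9]), np.int32(1663), array([300, 194]), array([316, 299]), array([0.637, 0.288, 0.169])), (array([254. , 289.7]), np.int32(245), array([245, 274]), array([260, 299]), array([0.668, 0.246, 0.169])), (array([370.6, 289.9]), np.int32(215), array([366, 274]), array([379, 299]), array([0.672, 0.333, 0.169]))]
```

Handle at (0.637, 0.288), centred between the fingers. Grip and slide shut.

Request:
{"method": "play_rows", "body": {"grip": [0.6,0.6,0.6,0.6,0.6,0,0,0,0,0,0,0], "delta_pos": [[0.03,-0.003,0],[0.03,0,0],[0.023,0,0],[0.01,0,0],[0,0,0],[0,0,0],[0,0,0],[0,0,0],[0,0,0],[0,0,0],[0,0,0],[0,0,0]], "yaw": [0,0,0,0,0,0,0,0,0,0,0,0]}}

```text
time: 59.82
position: [0.6386, 0.2889, 0.1693]
orientation: [0.013, 0.707, -0.015, 0.707]
wrist_force: [-4.4, 1.0, 7.2]
gripper_width: 0.145
```

Request:
{"method": "play_rows", "body": {"grip": [0,0,0,0,0,0,0,0,0,0,0,0], "delta_pos": [[0,-0.01,0],[0,-0.02,0],[0,-0.025,0],[0,-0.025,0],[0,-0.025,0],[0,-0.025,0],[0,-0.025,0],[0,-0.025,0],[0,-0.02,0],[0,-0.015,0],[0,0,0],[0,0,0]], "yaw": [0,0,0,0,0,0,0,0,0,0,0,0]}}

```text
time: 60.82
position: [0.6296, 0.0744, 0.1693]
orientation: [0.014, 0.707, -0.015, 0.707]
wrist_force: [-7.1, -0.7, 10.2]
gripper_width: 0.138
```

```bash
python3 - <<'E'
from h import *
st()
E
```

```text
60.82 [0.6296 0.0744 0.1693] [[-0.001, 0.041, 0.999], [-0.0, 0.999, -0.041], [-1.0, -0.0, -0.001]] F [-7.1 -0.7 10.2] g 0.138
```

Request:
{"method": "play_rows", "body": {"grip": [0,0,0,0,0], "delta_pos": [[0,-0.008,0],[0,-0.008,0],[0,-0.005,0],[0,0,0],[0,0,0]], "yaw": [0,0,0,0,0]}}

```text
time: 61.23
position: [0.6288, 0.0545, 0.1692]
orientation: [0.014, 0.707, -0.014, 0.707]
wrist_force: [-7.5, -1.1, 9.1]
gripper_width: 0.149
```

Request:
{"method": "play_rows", "body": {"grip": [0,0,0,0], "delta_pos": [[0,-0.004,0],[0,-0.003,0],[0,0,0],[0,0,0]], "yaw": [0,0,0,0]}}

```text
time: 61.57
position: [0.6286, 0.049, 0.1693]
orientation: [0.014, 0.707, -0.013, 0.707]
wrist_force: [-6.6, 3.4, 10.6]
gripper_width: 0.145
```

Request:
{"method": "play_rows", "body": {"grip": [0,0,0,0], "delta_pos": [[0,-0.003,0],[0,-0.002,0],[0,0,0],[0,0,0]], "yaw": [0,0,0,0]}}

```text
time: 61.9
position: [0.6287, 0.0489, 0.1693]
orientation: [0.014, 0.707, -0.01, 0.707]
wrist_force: [-6.4, 23.0, 9.5]
gripper_width: 0.141
```

Request:
{"method": "play_rows", "body": {"grip": [0,0,0.6,0.6,0.6,0.6,0.6,0.6,0.6,0.6,0.6,0.6], "delta_pos": [[0,0.005,0],[0,0,0],[0,0,0],[0,0,0],[0,0,0],[0,0,0],[0,0,0],[0,0,0],[-0.015,0,0],[-0.03,0,0],[-0.03,0,0],[-0.03,0,0]], "yaw": [0,0,0,0,0,0,0,0,0,0,0,0]}}

```text
time: 62.9
position: [0.6287, 0.0475, 0.2751]
orientation: [0.014, 0.707, -0.014, 0.707]
wrist_force: [-0.2, 0.8, -0.1]
gripper_width: 0.599
```

Request:
{"method": "play_rows", "body": {"grip": [0.6,0.6,0.6,0.6,0.6,0.6,0.6], "delta_pos": [[-0.02,0,-0.02],[-0.02,0,-0.02],[-0.02,0,-0.02],[-0.01,0,-0.02],[0,0,0],[0,0,0],[0,0,0]], "yaw": [0,0,0,0,0,0,0]}}

```text
time: 63.48
position: [0.5493, 0.0512, 0.3437]
orientation: [0.014, 0.707, -0.014, 0.707]
wrist_force: [-0.4, 0.8, -0.8]
gripper_width: 0.599
```

```bash
python3 - <<'E'
from h import *
o=st(); w=cam("wrist")
print("handle",[(c.round(1),a,ray(w,*c,.169).round(4)) for c,a,p in blobs(w,(0,0,0),(180,255,100),(240,180,400,380),150)])
print("yellow",[(c.round(1),a,ray(w,*c,.119).round(4)) for c,a,p in blobs(w,(18,70,80),(38,255,255),(50,50,400,400),40)])
print("red",[(c.round(1),a,ray(w,*c,.113).round(4)) for c,a,p in blobs(w,(0,80,80),(8,255,255),(50,50,450,400),40)])
E
```

```text
63.48 [0.5493 0.0512 0.3437] [[0.0, 0.039, 0.999], [0.0, 0.999, -0.039], [-1.0, 0.0, 0.0]] F [-0.4  0.8 -0.8] g 0.599
handle [(array([319.5, 187.5]), np.int32(2558), array([0.5136, 0.058 , 0.169 ])), (array([313.9, 299.6]), np.int32(828), array([0.6257, 0.0487, 0.169 ])), (array([321.9, 349.7]), np.int32(5860), array([0.6827, 0.055 , 0.169 ]))]
yellow [(array([173.7, 369.6]), np.int32(755), array([ 0.7346, -0.1269,  0.119 ]))]
red [(array([ 58.2, 148.9]), np.int32(55), array([ 0.469 , -0.2152,  0.113 ]))]
```

```bash
python3 - <<'E'
from h import *
w=cam("wrist"); s=cam("scene"); t=cam("top")
print("clip block expected px",proj(w,[.594,-.041,.119]).round(0),"plate handle",proj(w,[.6425,.046,.113]).round(0))
print("yel w",[(c.round(1),a,ray(w,*c,.119).round(4)) for c,a,p in blobs(w,(15,25,80),(40,255,255),(150,150,350,330),30)])
print("red w",[(c.round(1),a,ray(w,*c,.113).round(4)) for c,a,p in blobs(w,(0,35,80),(8,255,255),(150,150,450,360),20)])
print("scene yel exp",proj(s,[.594,-.041,.107]).round(0),[(c.round(1),a) for c,a,p in blobs(s,(15,40,80),(40,255,255),(330,200,450,300),8)])
print("timer px",[(c.round(1),a,ray(t,*c,.016).round(3)) for c,a,p in blobs(t,(0,0,150),(180,60,255),(425,275,470,320),50)])
st(); r.close_job()
E
```

```text
clip block expected px [233. 258.] plate handle [312. 293.]
yel w [(array([232.5, 258.1]), np.int32(304), array([ 0.5943, -0.0417,  0.119 ]))]
red w []
scene yel exp [376. 254.] [(array([378.6, 258.4]), np.int32(36))]
timer px [(array([446.3, 300. ]), np.int32(485), array([ 0.394, -0.234,  0.016]))]
63.68 [0.5493 0.0508 0.3432] [[-0.001, 0.04, 0.999], [-0.001, 0.999, -0.04], [-1.0, -0.001, -0.001]] F [-0.2  0.8 -0.4] g 0.598
the job is handed in; nothing more can be done
```

The shaker is ready and the job is handed in, at about 64 s on the robot's clock. I slid the guard open to its stop and laid all three tubes in their own cradles. I then seated the plate over the post and dowel, pushed the R-clip home from the front, and slid the guard shut.

**What the last checks showed:**
- **Guard:** it travelled 0.240 m between its two stops. After I let go, the handle was still at the shut position (y = 0.049 m).
- **Tubes and plate:** the last picture, taken before the guard was shut, showed all three tubes in their cradles and the plate over the post and dowel.
- **Clip:** the force rose and then fell away as the bent leg snapped over the shaft. The same picture showed the straight leg through the post and the bent leg round the shaft. With the guard shut, the grip block was still where I left it, about 1 mm from where I expected it.
- **Timer:** I never went near it. The last top-camera reading shows it at the front right; I took no earlier reading to compare.

**What went differently or could not be confirmed:**
- The plate had been knocked about 3 cm while I was laying the tubes; I found its new position before picking it up.
- I set the third tube down once and gripped it again off-centre, so the fingers would clear the dowel.
- The check for the plate's red handle through the shut guard found nothing, probably because the guard's black handle hid it. The plate was last seen seated just before the guard was shut. Sliding the guard met no resistance until its stop.

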